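# Change the button press over from small to large tools

## Robot

A 6-joint arm with a two-finger parallel gripper is mounted at the origin on a cart in front of the work surface, level with it; the furniture and walls round the work are solid. World frame = base frame: x ahead of the robot, y to its left, z up, the work surface at z = 0. Lengths are in mm, angles in rad, forces in N, time in s.
With the tool pointing down it reaches from about 400 to 925 mm from the base axis. Payload 3.4 kg.
Tool frame: the origin (TCP) lies midway between the tips of the shut fingers; the grasp point (between the pads) lies 19 mm behind it; z points along the fingers, y is the direction in which the jaws open and shut (so a half turn about z gives the same grasp; the last joint's range is limited). The gripper opens to 85 mm and grips with 20 to 120 N. Pads are 22 mm wide; open, the fingers measure 114 mm over their backs; the gripper's body (76 mm by 85 mm) begins 54 mm behind the grasp point. The pads swing forward as they close: fully open they stand 13 mm farther back than shut.
Start: joints at [1.075, 0.307, 1.506, -0, 1.328, -0.073], TCP at [235.954, 524.363, 231.305] pointing down, gripper open.
Joint ranges: [-3.12, 3.12], [-1.05, 2.28], [0.14, 2.33], [-1.42, 4.57], [0.1, 2.73], [-2.68, 2.68]. Speed limits (rad/s): [2.57, 2.57, 3.14, 3.14, 3.14, 3.14].

## Interface

Orientations are given as a rotation vector (axis times angle).
In Python, from plant import robot gives the robot as it stands. The module is installed in compiled form; this text tells all that it offers.
- The arm moves only by the tool apply_moves, never from a script. Its argument "targets" is a list of rows, each an object of numbers: "x", "y", "z": the shift along the world's x, y, z as a fraction of full scale; "rx", "ry", "rz": the turn, a rotation vector about the world's x, y, z as a fraction of full scale. A call has 1 to 8 rows; each row is the pose to reach, as a shift and turn from the pose commanded when the call began; what a row does not reach only later rows make up. Full scale, the value 1, is 0.15 m for a shift and 0.5 rad for a turn. A row lasts 1/12 s, in which the tool goes at most 41.7 mm and 7.16 degrees, less where a joint would pass 70% of its speed; a pose out of reach is approached as far as the arm can. A call with a number of a shift or a turn outside -1 to 1 is refused whole. A call with a gripper value outside its range is refused whole. "gripper" is the opening, from 0 (shut) to 1 (fully open), set as the call begins (left out, the last holds). The fingers move at their own pace and stop on an object; "grip_force" is the grip in N (left out, the last holds). Time passes only in rows, so rows that repeat a pose let the fingers close. It gives the time, the measured TCP pose, the force and the opening at its end, in the units of the state.
- robot.get_obs(): the state, without advancing time (a new reading comes with each control period).
- robot.capture(name): name is "scene" or "side" or "wrist"; returns a dict with "frame" (400x640x3 uint8, blue, green, red), "depth" (400x640 float32, mm along the optical axis (not along the pixel's ray), 0 where there is no reading), "fx", "fy", "cx", "cy" (pixels), "dist_coeffs" ([k1, k2, p1, p2, k3] as OpenCV has them; the pictures are not rectified), "rvec" (rotation vector, rad) and "tvec" (3), from world to camera coordinates, as OpenCV has them; the wrist camera has in their place "T_tool_cam" (4x4, takes a point from camera to tool coordinates, whose origin is the TCP and whose axes are the flange's). Camera axes: x right, y down, z forward; pixel columns grow to the right and rows downward; lengths in mm; the calibration is good to about 2 mm. A picture is of the moment at which its call begins: read the wrist's pose just before it.
- robot.finish_job(): hands the job in, once; it reports no verdict.
The state is a dict: "time": time; "qpos": joint angles; "qvel": joint speeds; "joint_torque": joint torques, N m; "tool_pos": TCP position; "eef_rot": TCP orientation; "force": force on the tool from outside, world axes, zero at the start; "wrist_torque": the same for the moment, N m; "finger_gap": finger opening in mm.
Only numpy, scipy, OpenCV 4.12 (cv2) and the standard library are available. Lean on these libraries where they do the work, as an engineer would, in place of code of your own. Each camera call takes 0.05 s, during which the arm holds its last target.

## Task

The button press's carriage lies drawn out on the bench, still fitted with the small cup die and the small punch; change it over to large buttons: the large cup die and the small one change places, and so do the large punch and the small one, so that cups stand in round sockets and punches in square steel ones, fully seated. The tools' tapered shanks will not stand on the bench and no tool may be laid or dropped on it, so park one in the spare wooden socket on the way and leave that socket empty again. Do not disturb the jar of tacks.

Things in the scene. Friction and masses are not known exactly. Their poses are not given: they have to be found in the camera images.
- small_cup: Small cup die, plain steel: round flange 48 mm wide, 8 thick; on it a round head 28 mm wide, 34 high, hollow on top: grip it there. Below it a tapered shank, 28 mm long, 11 mm wide at the tip and 26 at the flange: stands only in a socket. Origin: centre of the flange's underside, z up the axis. 0.22 kg; starts in the round carriage socket.
- large_cup: Large cup die, plain steel: round flange 48 mm wide, 8 thick; on it a round head 46 mm wide, 34 high, hollow on top: grip it there. Below it a tapered shank, 28 mm long, 11 mm wide at the tip and 26 at the flange: stands only in a socket. Origin: centre of the flange's underside, z up the axis. 0.34 kg; starts in the round storage socket.
- small_punch: Small punch, plain steel: square flange 43 x 43 mm, 8 thick (any yaw fits); on it a solid round stem 18 mm wide, 34 high: grip it there. Below it a tapered shank, 28 mm long, 11 mm wide at the tip and 26 at the flange: stands only in a socket. Origin: centre of the flange's underside, z up the axis. 0.2 kg; starts in the square carriage socket.
- large_punch: Large punch, plain steel: square flange 43 x 43 mm, 8 thick (any yaw fits); on it a solid round stem 36 mm wide, 34 high: grip it there. Below it a tapered shank, 28 mm long, 11 mm wide at the tip and 26 at the flange: stands only in a socket. Origin: centre of the flange's underside, z up the axis. 0.36 kg; starts in the square steel storage socket.
- carriage_round_socket: Round dark steel socket for a cup die, 60 mm wide, 40 high, plain 29 mm bore right through, fixed. Origin: centre of its underside; a fully seated tool has its origin at z = 40 mm here. On the press carriage, a metal plate drawn out of the press, so 16 mm above the bench; its two sockets stand one behind the other, 82 mm apart along x. 
- carriage_square_socket: Square dark steel socket for a punch, 60 mm wide, 40 high, plain 29 mm bore right through, fixed. Origin: centre of its underside; a fully seated tool has its origin at z = 40 mm here. On the press carriage, a metal plate drawn out of the press, so 16 mm above the bench; its two sockets stand one behind the other, 82 mm apart along x. 
- store_round_socket: Round dark steel socket for a cup die, 60 mm wide, 40 high, plain 29 mm bore right through, fixed. Origin: centre of its underside; a fully seated tool has its origin at z = 40 mm here. On the wooden storage board, 16 mm above the bench; three sockets in a row 82 mm apart along y, in any order. 
- store_square_socket: Square dark steel socket for a punch, 60 mm wide, 40 high, plain 29 mm bore right through, fixed. Origin: centre of its underside; a fully seated tool has its origin at z = 40 mm here. On the wooden storage board, 16 mm above the bench; three sockets in a row 82 mm apart along y, in any order. 
- spare_socket: Spare socket, a square block of pale wood, the only one empty at the start; takes any tool for the time being; 60 mm wide, 40 high, plain 29 mm bore right through, fixed. Origin: centre of its underside; a fully seated tool has its origin at z = 40 mm here. On the wooden storage board, 16 mm above the bench; three sockets in a row 82 mm apart along y, in any order. 
- tack_jar: Clear round jar of tacks with a metal lid, 60 mm in diameter, 82 mm high, standing on the bench to the right of the storage board; not to be disturbed. Origin: centre of its underside.
Not all that is in view belongs to the job. Leave any green look-alike of the small_punch alone.

How it is judged (in metres and radians):
On the way:
1. a tool stands fully seated in the spare socket for the time being (((horizontal distance between small_cup and spare_socket below 0.008 m and z of small_cup in the frame of spare_socket below 0.044 m and angle between small_cup's own z axis and vertical below 0.1 rad) or (horizontal distance between small_punch and spare_socket below 0.008 m and z of small_punch in the frame of spare_socket below 0.044 m and angle between small_punch's own z axis and vertical below 0.1 rad) or (horizontal distance between large_cup and spare_socket below 0.008 m and z of large_cup in the frame of spare_socket below 0.044 m and angle between large_cup's own z axis and vertical below 0.1 rad) or (horizontal distance between large_punch and spare_socket below 0.008 m and z of large_punch in the frame of spare_socket below 0.044 m and angle between large_punch's own z axis and vertical below 0.1 rad))), for 0.2 s.
At the end, for the whole second after the job is handed in: Large cup and large punch sit in the round and the square carriage socket, small cup and small punch in the round and the square steel storage socket, each centred within 8 mm, within 4 mm of full depth, upright within 0.1 rad, released and at rest; the spare socket is thus empty (horizontal distance between large_cup and carriage_round_socket below 0.008 m and z of large_cup in the frame of carriage_round_socket between 0.036 and 0.044 m and angle between each of large_cup, large_punch, small_cup, small_punch's own z axis and vertical below 0.1 rad and linear speed of each of large_cup, large_punch, small_cup, small_punch below 0.02 m/s and angular speed of each of large_cup, large_punch, small_cup, small_punch below 0.2 rad/s and horizontal distance between large_punch and carriage_square_socket below 0.008 m and z of large_punch in the frame of carriage_square_socket between 0.036 and 0.044 m and horizontal distance between small_cup and store_round_socket below 0.008 m and z of small_cup in the frame of store_round_socket between 0.036 and 0.044 m and horizontal distance between small_punch and store_square_socket below 0.008 m and z of small_punch in the frame of store_square_socket between 0.036 and 0.044 m); the robot touches nothing.
It fails at once if a press tool is dropped or laid down on the bench (height (world z) of any of small_cup, small_punch, large_cup, large_punch below 0.036 m).
It fails at once if the tack jar is shifted by more than 30 mm or knocked over (distance of tack_jar from where it was at the start of the episode above 0.03 m or angle between tack_jar's own z axis and vertical above 0.5 rad).
It also fails if it takes over 109 s, if anything falls off the work surface, if the arm or the gripper's body presses on something with over 40 N, if the wrist force passes 120 N, or if a joint passes its speed limit or range.

## Working session

There is one attempt and no reset: what is moved stays moved. The work goes in short steps, Python scripts to look and compute and a tool call to move; the robot and the scene stay as the last step left them, time stands still between calls to the robot, and variables do not carry over. Pictures are saved under pics/ and viewed, and the job is handed in when it is done.

Besides the shell and the picture viewer there is one more tool, called in YAML: its name, and indented under it one key for each argument. apply_moves: Moves the arm, as the interface text tells. Shift numbers are shares of 0.15 m and turn numbers shares of 0.5 rad, none past 1 either way. Its arguments: {"type":"object","properties":{"targets":{"type":"array","items":{"type":"object","properties":{"x":{"type":"number"},"y":{"type":"number"},"z":{"type":"number"},"rx":{"type":"number"},"ry":{"type":"number"},"rz":{"type":"number"}}}},"gripper":{"type":"number"},"grip_force":{"type":"number"}},"required":["targets"]}

```bash
mkdir -p pics
cat > h.py <<'E'
import numpy as np, cv2
from plant import robot
def snap(n,f=None):
    c=robot.capture(n)
    if f: cv2.imwrite(f'pics/{f}.png',c['frame'])
    return c
E
python3 - <<'E'
from h import *
o=robot.get_obs(); print({k:np.round(v,3) for k,v in o.items()})
for n in ['scene','side','wrist']:
    c=snap(n,n+'0'); np.savez(n+'0.npz',**{k:v for k,v in c.items()})
    print(n,{k:np.round(v,3).tolist() for k,v in c.items() if k not in('frame','depth')})
E
```

```text
{'time': np.float64(0.0), 'qpos': array([ 1.075,  0.308,  1.508,  0.   ,  1.328, -0.073]), 'qvel': array([ 0.   , -0.   ,  0.   ,  0.002, -0.   ,  0.001]), 'joint_torque': array([-1.0000e-03, -4.5755e+01, -2.5192e+01, -0.0000e+00,  1.3000e-02,
       -0.0000e+00]), 'tool_pos': array([235.606, 523.739, 230.386]), 'eef_rot': array([-6.590e-01, -3.071e+00,  3.000e-03]), 'force': array([ 1.074,  0.138, -0.812]), 'wrist_torque': array([0.023, 0.054, 0.013]), 'finger_gap': np.float64(84.929)}
scene {'fx': 516.163, 'fy': 516.163, 'cx': 323.019, 'cy': 201.729, 'dist_coeffs': [0.04, 0.0, 0.0, 0.0, 0.0], 'rvec': [1.087, -2.318, 1.072], 'tvec': [485.826, 226.627, 1337.498]}
side {'fx': 385.418, 'fy': 385.418, 'cx': 319.185, 'cy': 196.636, 'dist_coeffs': [-0.034, 0.0, 0.0, 0.0, 0.0], 'rvec': [0.371, -2.482, 1.604], 'tvec': [538.883, 30.529, 1186.774]}
wrist {'fx': 290.389, 'fy': 290.389, 'cx': 323.142, 'cy': 198.513, 'dist_coeffs': [-0.031, 0.0, 0.0, 0.0, 0.0], 'T_tool_cam': [[0.001, -0.965, -0.261, 65.705], [1.0, 0.001, -0.001, -0.012], [0.001, -0.261, 0.965, -143.593], [0.0, 0.0, 0.0, 1.0]]}
```

View pics/scene0.png

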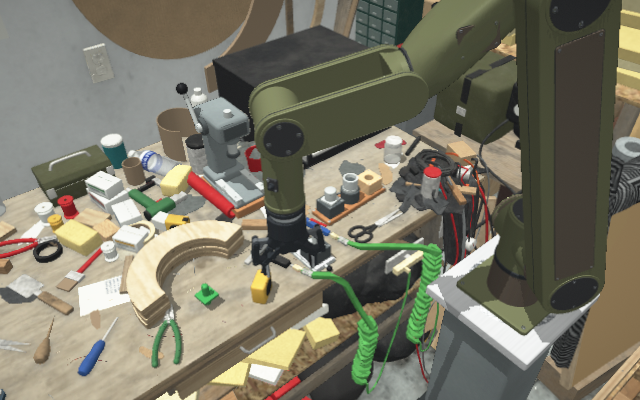

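View pics/side0.png

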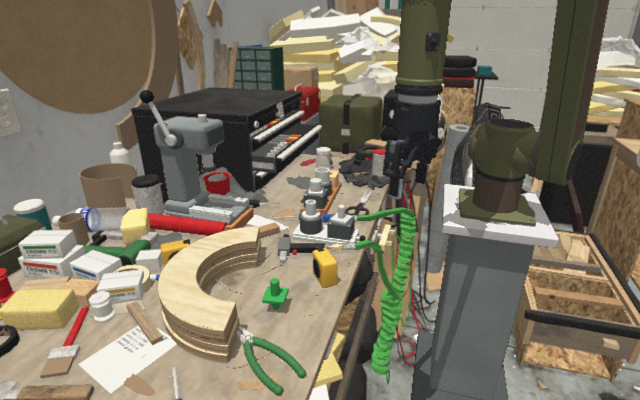

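View pics/wrist0.png

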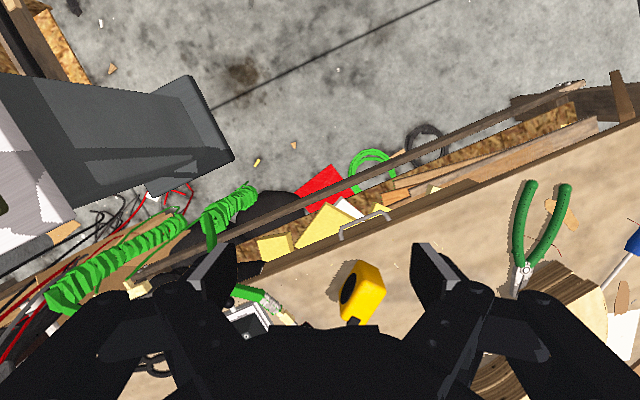

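Run:
```python
import cv2
a=cv2.imread('pics/scene0.png')[120:270,230:450]; a=cv2.resize(a,None,fx=3.5,fy=3.5,interpolation=cv2.INTER_CUBIC); cv2.imwrite('pics/s0c.png',a)
a=cv2.imread('pics/side0.png')[130:280,250:420]; a=cv2.resize(a,None,fx=4,fy=4,interpolation=cv2.INTER_CUBIC); cv2.imwrite('pics/d0c.png',a)
```

```text
(no output)
```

View pics/s0c.png

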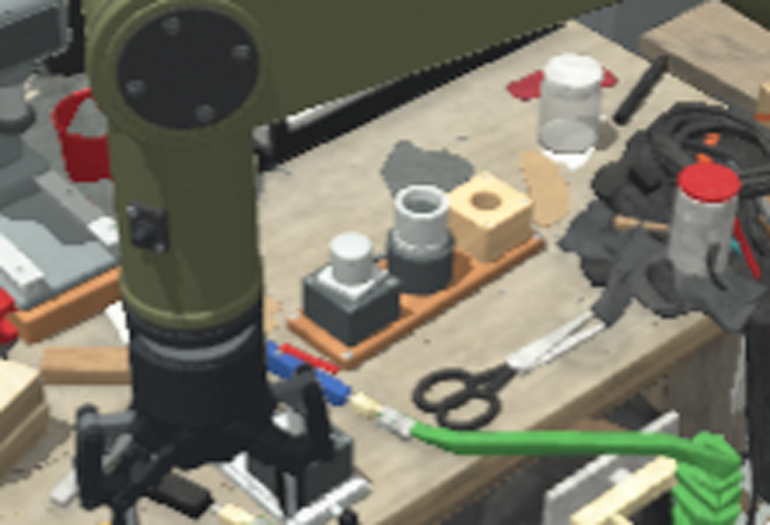

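View pics/d0c.png

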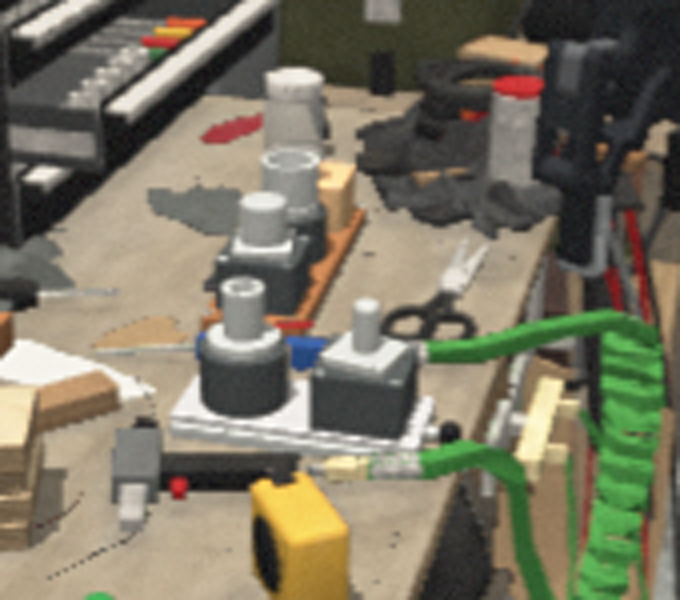

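The scene picture shows the storage board left to right: square socket with large punch (~328,197), round with large cup (~350,185), pale spare (~370,178). The side picture shows the carriage: round socket with small cup (~311,215), square with small punch (~342,220). Lookalikes: the green punch at scene (206,293), side (275,292), to be left alone; red-lidded jar (433,180) and white-lidded jar (393,150). The steel ones match the description in the crops.

```bash
cat >> h.py <<'E'
def cloud(c):
    K=np.array([[c['fx'],0,c['cx']],[0,c['fy'],c['cy']],[0,0,1]]);d=c['depth']
    v,u=np.mgrid[:400,:640]
    n=cv2.undistortPoints(np.stack([u,v],-1).reshape(-1,1,2).astype(np.float64),K,np.array(c['dist_coeffs'],float)).reshape(400,640,2)
    P=np.dstack([n*d[...,None],d]).reshape(-1,3)
    if 'rvec' in c:
        R=cv2.Rodrigues(np.array(c['rvec'],float))[0]; W=(P-np.array(c['tvec']).ravel())@R
    else:
        T=np.array(c['T_tool_cam']); Rt=cv2.Rodrigues(np.array(c['rot']))[0]
        W=(P@T[:3,:3].T+T[:3,3])@Rt.T+c['pos']
    W=W.reshape(400,640,3); W[d==0]=np.nan
    return W
def clusters(W,lo,hi,box,minn=6):
    with np.errstate(invalid='ignore'):
        m=(W[...,2]>lo)&(W[...,2]<hi)&(W[...,0]>box[0])&(W[...,0]<box[1])&(W[...,1]>box[2])&(W[...,1]<box[3])
    n,l,s,ce=cv2.connectedComponentsWithStats(m.astype(np.uint8))
    for i in range(1,n):
        if s[i,4]>=minn:
            p=W[l==i]; mid=(p[:,:2].min(0)+p[:,:2].max(0))/2
            (cx,cy),r=cv2.minEnclosingCircle(p[:,:2].astype(np.float32))
            print('pix',ce[i].round(),'n',s[i,4],'circ',round(cx,1),round(cy,1),'r',round(r,1),'mid',mid.round(1),'size',np.ptp(p[:,:2],0).round(1),'z',np.median(p[:,2]).round(1))
E
python3 - <<'E'
from h import *
for n in ['scene','side']:
    c=dict(np.load(n+'0.npz')); W=cloud(c)
    for p in ([(328,190),(350,185),(370,178),(393,150),(432,180),(206,293)] if n=='scene' else [(311,204),(342,207),(314,182),(323,172),(324,152),(379,153),(275,292)]):
        print(n,p,W[p[1],p[0]].round(1))
    for lo,hi in [(94,103),(51,61),(59,69)]:
        print(n,lo,hi); clusters(W,lo,hi,(300,900,-200,700),12)
E
```

```text
scene (328, 190) [527.1 175.1  95.3]
scene (350, 185) [515.8  98.8  81.9]
scene (370, 178) [545.2 -14.6  34.9]
scene (393, 150) [ 585.  -155.9   58.9]
scene (432, 180) [357.7 -82.1 104.3]
scene (206, 293) [457.1 626.   46.4]
scene 94 103
pix [338. 149.] n 154 circ 663.2 9.7 r 134.6 mid [663.8   9.7] size [ 14.6 269.1] z 98.3
pix [425. 158.] n 157 circ 445.4 -150.9 r 49.9 mid [ 447.  -154.8] size [62.8 89.8] z 99.3
pix [219. 163.] n 64 circ 858.2 341.7 r 38.0 mid [857.1 343.5] size [53.8 59.4] z 99.0
pix [449. 169.] n 101 circ 375.2 -165.5 r 35.5 mid [ 371.  -165.3] size [42.4 67.4] z 100.3
pix [351. 178.] n 78 circ 527.5 86.0 r 25.5 mid [526.4  87.2] size [45.7 48.4] z 97.7
pix [431. 180.] n 44 circ 372.8 -96.5 r 25.8 mid [372.8 -91.7] size [48.8 38. ] z 99.4
pix [330. 190.] n 64 circ 523.4 169.5 r 17.5 mid [523.2 169.3] size [30.4 31.9] z 97.3
scene 51 61
pix [392. 150.] n 48 circ 597.8 -168.3 r 27.5 mid [ 597.3 -165.4] size [49.4 40.3] z 57.5
pix [244. 157.] n 19 circ 878.3 246.3 r 22.7 mid [878.2 245. ] size [41.8 21.2] z 51.6
pix [254. 167.] n 30 circ 813.6 248.3 r 27.1 mid [813.
[... 5279 characters left out ...]
16. 191.] n 64 circ 521.2 172.2 r 28.3 mid [519.5 171.4] size [44.3 47. ] z 63.2
pix [203. 202.] n 602 circ 790.9 339.3 r 113.3 mid [794.1 336.2] size [207.7 114.4] z 61.3
pix [311. 215.] n 103 circ 486.1 325.1 r 24.3 mid [486.5 325.5] size [46.6 45.6] z 63.1
pix [341. 218.] n 130 circ 403.6 323.5 r 29.1 mid [404.4 323.9] size [48.6 49.5] z 62.8
pix [224. 253.] n 264 circ 590.6 566.3 r 100.5 mid [593.1 566.3] size [ 72.2 197. ] z 63.6
pix [175. 244.] n 192 circ 733.1 560.8 r 33.0 mid [735.8 560.9] size [58.  63.5] z 60.5
pix [324. 256.] n 245 circ 399.0 506.6 r 33.7 mid [395.7 505.8] size [56.1 64.9] z 60.9
pix [274. 282.] n 61 circ 461.9 625.6 r 9.0 mid [461.9 626.1] size [17.5 16. ] z 65.7
```

apply_moves:
  targets:
    - {"x": 0.2,"y": -0.2,"rz": -0.15}
    - {"x": 0.4,"y": -0.4,"rz": -0.3}
    - {"x": 0.6,"y": -0.6,"rz": -0.45}
    - {"x": 0.8,"y": -0.8,"rz": -0.6}
    - {"x": 1,"y": -1,"rz": -0.726}
    - {"x": 1,"y": -1,"rz": -0.726}

```text
invalid input
```

apply_moves:
  targets:
    - {"x": 0.2,"y": -0.15}
    - {"x": 0.4,"y": -0.35}
    - {"x": 0.4,"y": -0.35}

```text
invalid input
```

```bash
cat >> h.py <<'E'
def wrist(f):
    o=robot.get_obs(); c=robot.capture('wrist'); c['rot']=o['eef_rot'];c['pos']=o['tool_pos']
    cv2.imwrite(f'pics/{f}.png',c['frame']); print('t',round(float(o['time']),2),'tcp',np.round(o['tool_pos'],1),'rot',np.round(o['eef_rot'],3),'q',np.round(o['qpos'],2),'gap',o['finger_gap'])
    return c
E
python3 - <<'E'
from h import *
c=wrist('w1');W=cloud(c); np.savez('w1.npz',**c)
for lo,hi in [(94,103),(51,61),(59,69)]:
    print(lo,hi); clusters(W,lo,hi,(330,650,-50,450),60)
E
```

```text
t 0.15 tcp [235.7 523.9 230.6] rot [-6.590e-01 -3.071e+00  2.000e-03] q [ 1.07  0.31  1.51  0.    1.33 -0.07] gap 85.60394907933828
94 103
51 61
pix [246. 334.] n 97 circ 383.2 345.5 r 9.1 mid [383.2 344.9] size [14.4 13.1] z 56.3
59 69
```

View pics/w1.png

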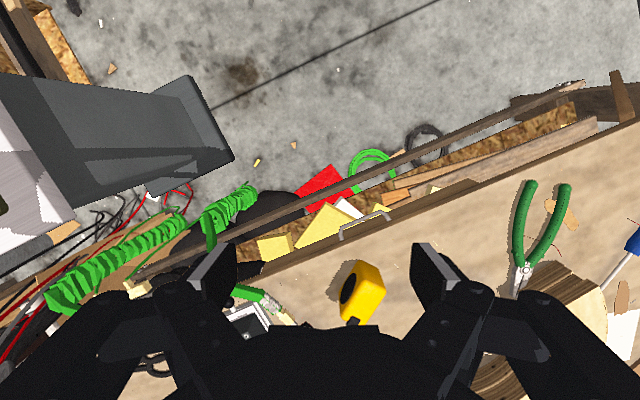

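apply_moves:
  targets:
    - {"x": 0.2,"y": -0.2,"z": 0,"rx": 0,"ry": 0,"rz": -0.15}
    - {"x": 0.4,"y": -0.4,"z": 0,"rx": 0,"ry": 0,"rz": -0.3}
    - {"x": 0.6,"y": -0.6,"z": 0,"rx": 0,"ry": 0,"rz": -0.45}
    - {"x": 0.8,"y": -0.8,"z": 0,"rx": 0,"ry": 0,"rz": -0.6}
    - {"x": 1,"y": -1,"z": 0,"rx": 0,"ry": 0,"rz": -0.726}
    - {"x": 1,"y": -1,"z": 0,"rx": 0,"ry": 0,"rz": -0.726}

```text
time: 0.7
tool_pos: [390.4, 369.6, 231.2]
eef_rot: [1.212, 2.894, -0.003]
force: [0.4, 0.1, -0.5]
finger_gap: 85.5
```

apply_moves:
  targets:
    - {"x": 0.22,"y": -0.11,"z": 0,"rx": 0,"ry": 0,"rz": 0}
    - {"x": 0.44,"y": -0.22,"z": 0,"rx": 0,"ry": 0,"rz": 0}
    - {"x": 0.667,"y": -0.33,"z": 0,"rx": 0,"ry": 0,"rz": 0}
    - {"x": 0.667,"y": -0.33,"z": 0,"rx": 0,"ry": 0,"rz": 0}
    - {"x": 0.667,"y": -0.33,"z": 0,"rx": 0,"ry": 0,"rz": 0}

```text
time: 1.12
tool_pos: [487.6, 324.0, 230.8]
eef_rot: [-1.207, -2.9, 0.0]
force: [-0.5, -0.5, -0.1]
finger_gap: 85.6
```

Run:
```python
from h import *
c=wrist('w2');W=cloud(c); np.savez('w2.npz',**c)
for lo,hi in [(94,103),(51,61),(59,69)]:
    print(lo,hi); clusters(W,lo,hi,(330,650,-50,450),60)
```

```text
t 1.12 tcp [487.6 324.  230.8] rot [-1.207 -2.9    0.   ] q [ 0.51  0.32  1.48  0.    1.34 -0.27] gap 85.61088394020348
94 103
pix [262. 132.] n 262 circ 407.8 322.3 r 8.6 mid [407.6 322.3] size [16.4 16.2] z 97.9
pix [325. 190.] n 425 circ 489.6 324.7 r 13.9 mid [489.5 325. ] size [27.6 27.1] z 98.7
pix [250. 306.] n 659 circ 524.2 170.8 r 17.9 mid [524.  170.8] size [35.3 34.9] z 97.8
51 61
pix [271. 129.] n 1510 circ 407.3 322.5 r 42.4 mid [407.7 322.1] size [61.7 62.1] z 57.0
pix [325. 177.] n 736 circ 489.7 324.7 r 30.0 mid [489.4 324.7] size [59.1 59.1] z 56.9
pix [467. 171.] n 105 circ 594.2 448.5 r 14.9 mid [594.2 444.7] size [29.7 10.6] z 54.7
pix [264. 278.] n 831 circ 524.6 175.3 r 39.2 mid [524.2 170.6] size [61.4 62.8] z 57.0
pix [233. 319.] n 221 circ 534.0 107.5 r 21.8 mid [534.  109.5] size [41.4 17.5] z 56.6
pix [163. 366.] n 182 circ 518.2 -12.4 r 18.8 mid [518.6 -13.3] size [31.  25.6] z 57.2
59 69
pix [269. 130.] n 1409 circ 407.8 322.1 r 29.7 mid [407.6 322.4] size [50.5 50.2] z 64.9
pix [325. 177.] n 741 circ 489.9 324.8 r 24.1 mid [489.8 324.7] size [47.3 47.5] z 64.9
pix [259. 283.] n 482 circ 524.8 171.1 r 29.5 mid [523.1 171. ] size [46.3 49. ] z 64.9
```

View pics/w2.png

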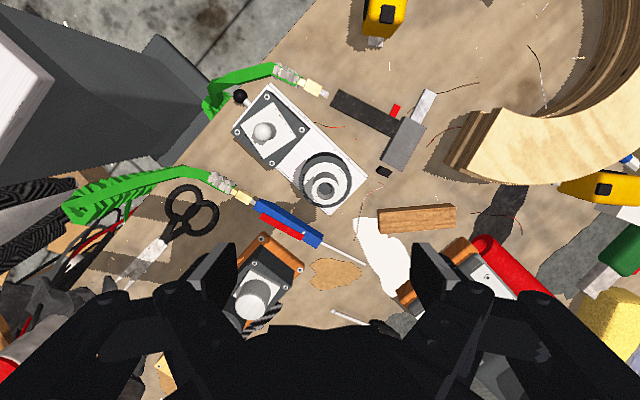

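```bash
cat > st.py <<'E'
from h import *
o=robot.get_obs(); print({k:np.round(o[k],2).tolist() for k in ['time','tool_pos','eef_rot','force','finger_gap']})
E
python3 st.py
```

```text
{'time': 1.17, 'tool_pos': [486.03, 324.53, 230.73], 'eef_rot': [-1.2, -2.9, 0.0], 'force': [-0.37, 0.91, 0.0], 'finger_gap': 85.22}
```

apply_moves:
  targets:
    - {"x": 0.02,"y": 0,"z": -0.2,"rx": 0,"ry": 0,"rz": 0}
    - {"x": 0.02,"y": 0,"z": -0.45,"rx": 0,"ry": 0,"rz": 0}
    - {"x": 0.02,"y": 0,"z": -0.7,"rx": 0,"ry": 0,"rz": 0}
    - {"x": 0.02,"y": 0,"z": -0.7,"rx": 0,"ry": 0,"rz": 0}
    - {"x": 0.02,"y": 0,"z": -0.7,"rx": 0,"ry": 0,"rz": 0}

```text
time: 1.58
tool_pos: [485.9, 324.7, 124.7]
eef_rot: [-1.199, -2.899, 0.008]
force: [0.9, -0.3, 0.6]
finger_gap: 85.3
```

Run:
```python
from h import *
c=wrist('w3');W=cloud(c)
for lo,hi in [(94,103),(51,61),(59,69)]:
    print(lo,hi); clusters(W,lo,hi,(330,650,-50,450),60)
```

```text
t 1.58 tcp [485.9 324.7 124.7] rot [-1.199 -2.899  0.008] q [ 0.52  0.42  1.62  0.    1.11 -0.27] gap 85.34768531710804
94 103
pix [227. 141.] n 689 circ 407.9 322.5 r 8.8 mid [408.  322.5] size [17.1 17.2] z 97.8
pix [328. 232.] n 1048 circ 489.7 324.6 r 14.1 mid [489.7 324.8] size [27.6 27.2] z 98.7
51 61
pix [248. 134.] n 3249 circ 407.9 322.1 r 42.1 mid [407.7 322.2] size [61.9 61.9] z 57.1
pix [327. 199.] n 1346 circ 489.8 324.9 r 30.0 mid [489.6 324.9] size [59.5 59.2] z 56.9
pix [532. 197.] n 260 circ 594.5 449.3 r 15.9 mid [594.5 444.5] size [31.8 10.8] z 55.0
pix [241. 326.] n 371 circ 511.1 198.4 r 18.0 mid [511.  196.1] size [35.8  9.9] z 56.2
pix [164. 387.] n 281 circ 505.4 88.8 r 18.4 mid [505.7  88.8] size [13.8 36.8] z 57.1
59 69
pix [246. 136.] n 2921 circ 408.1 322.2 r 29.6 mid [408.2 322.2] size [49.6 49.6] z 65.0
pix [327. 204.] n 1519 circ 489.8 324.6 r 24.0 mid [489.5 324.6] size [47.2 47.7] z 64.9
pix [533. 189.] n 131 circ 584.2 447.3 r 6.4 mid [584.2 445.7] size [11.8  8.5] z 64.5
pix [165. 393.] n 111 circ 509.1 92.9 r 12.2 mid [508.7  92.9] size [ 7.8 23.7] z 63.3
```

View pics/w3.png

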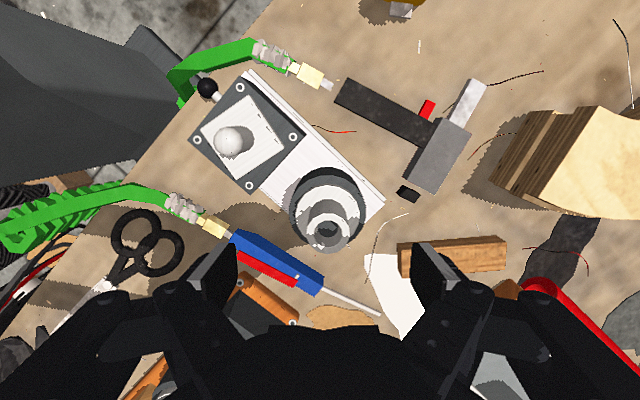

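The small cup sits at pixel (328,232) with the jaws to left and right of it, at about (489.7, 324.7).

```bash
python3 st.py
```

```text
{'time': 1.63, 'tool_pos': [488.06, 325.66, 126.82], 'eef_rot': [-1.2, -2.9, 0.0], 'force': [0.03, 0.65, -0.18], 'finger_gap': 84.99}
```

apply_moves:
  targets:
    - {"x": 0.015,"y": 0,"z": -0.2,"rx": 0,"ry": 0,"rz": 0}
    - {"x": 0.015,"y": 0,"z": -0.37,"rx": 0,"ry": 0,"rz": 0}
    - {"x": 0.015,"y": 0,"z": -0.37,"rx": 0,"ry": 0,"rz": 0}
    - {"x": 0.015,"y": 0,"z": -0.37,"rx": 0,"ry": 0,"rz": 0}

```text
time: 1.97
tool_pos: [491.5, 325.5, 72.3]
eef_rot: [1.202, 2.902, 0.001]
force: [0.6, -0.0, 0.2]
finger_gap: 85.9
```

```bash
python3 st.py
```

```text
{'time': 1.97, 'tool_pos': [491.47, 325.51, 72.29], 'eef_rot': [1.2, 2.9, 0.0], 'force': [0.61, -0.01, 0.17], 'finger_gap': 85.87}
```

apply_moves:
  targets:
    - {"x": -0.01,"y": 0,"z": 0,"rx": 0,"ry": 0,"rz": 0}
    - {"x": -0.01,"y": 0,"z": 0,"rx": 0,"ry": 0,"rz": 0}
    - {"x": -0.01,"y": 0,"z": 0,"rx": 0,"ry": 0,"rz": 0}
    - {"x": -0.01,"y": 0,"z": 0,"rx": 0,"ry": 0,"rz": 0}
    - {"x": -0.01,"y": 0,"z": 0,"rx": 0,"ry": 0,"rz": 0}
    - {"x": -0.01,"y": 0,"z": 0,"rx": 0,"ry": 0,"rz": 0}
    - {"x": -0.01,"y": 0,"z": 0,"rx": 0,"ry": 0,"rz": 0}
    - {"x": -0.01,"y": 0,"z": 0,"rx": 0,"ry": 0,"rz": 0}
  gripper: 0
  grip_force: 60

```text
time: 2.63
tool_pos: [490.4, 325.2, 72.1]
eef_rot: [1.202, 2.901, 0.002]
force: [-0.8, 0.1, 5.4]
finger_gap: 26.0
```

```bash
python3 st.py
```

```text
{'time': 2.63, 'tool_pos': [490.45, 325.24, 72.15], 'eef_rot': [1.2, 2.9, 0.0], 'force': [-0.83, 0.06, 5.41], 'finger_gap': 25.97}
```

apply_moves:
  targets:
    - {"x": 0,"y": 0,"z": 0.08,"rx": 0,"ry": 0,"rz": 0}
    - {"x": 0,"y": 0,"z": 0.2,"rx": 0,"ry": 0,"rz": 0}
    - {"x": 0,"y": 0,"z": 0.4,"rx": 0,"ry": 0,"rz": 0}
    - {"x": 0,"y": 0,"z": 0.55,"rx": 0,"ry": 0,"rz": 0}
    - {"x": 0,"y": 0,"z": 0.65,"rx": 0,"ry": 0,"rz": 0}
    - {"x": 0,"y": 0,"z": 0.65,"rx": 0,"ry": 0,"rz": 0}

```text
time: 3.13
tool_pos: [491.9, 326.0, 172.0]
eef_rot: [1.201, 2.898, 0.009]
force: [0.4, 0.3, -1.7]
finger_gap: 26.1
```

```bash
python3 - <<'E'
from h import *
c=wrist('w4');W=cloud(c)
for lo,hi in [(51,61)]:
    print(lo,hi); clusters(W,lo,hi,(330,650,-50,450),60)
E
python3 st.py
```

```text
t 3.13 tcp [491.9 326.  172. ] rot [1.201 2.898 0.009] q [ 0.51  0.37  1.56 -0.    1.2  -0.27] gap 26.05871798153784
51 61
pix [253. 128.] n 2278 circ 407.4 322.0 r 42.1 mid [407.5 322.1] size [61.8 61.7] z 57.1
pix [319. 182.] n 1659 circ 489.4 324.8 r 29.8 mid [488.4 325.3] size [57.3 58.5] z 56.9
pix [490. 179.] n 169 circ 594.1 449.2 r 15.3 mid [594.1 444.3] size [30.6 11.3] z 54.9
{'time': 3.18, 'tool_pos': [490.82, 325.42, 169.98], 'eef_rot': [1.2, 2.9, 0.0], 'force': [-0.04, -0.32, -2.04], 'finger_gap': 26.4}
```

View pics/w4.png

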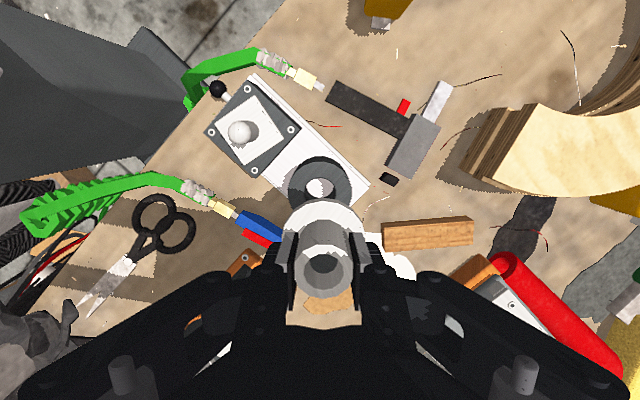

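Small cup held at (325,270), its socket empty at (319,182). On to the spare socket.

apply_moves:
  targets:
    - {"x": 0.02,"y": -0.1,"z": 0.05,"rx": 0,"ry": 0,"rz": 0}
    - {"x": 0.04,"y": -0.3,"z": 0.1,"rx": 0,"ry": 0,"rz": 0}
    - {"x": 0.06,"y": -0.55,"z": 0.1,"rx": 0,"ry": 0,"rz": 0}
    - {"x": 0.08,"y": -0.8,"z": 0.1,"rx": 0,"ry": 0,"rz": 0}
    - {"x": 0.11,"y": -1,"z": 0.1,"rx": 0,"ry": 0,"rz": 0}

```text
time: 3.6
tool_pos: [504.2, 172.3, 181.3]
eef_rot: [-1.201, -2.9, 0.005]
force: [-0.2, 0.3, -2.3]
finger_gap: 26.3
```

apply_moves:
  targets:
    - {"x": 0.02,"y": -0.25,"z": 0,"rx": 0,"ry": 0,"rz": 0}
    - {"x": 0.06,"y": -0.5,"z": 0,"rx": 0,"ry": 0,"rz": 0}
    - {"x": 0.1,"y": -0.75,"z": 0,"rx": 0,"ry": 0,"rz": 0}
    - {"x": 0.11,"y": -0.92,"z": 0,"rx": 0,"ry": 0,"rz": 0}
    - {"x": 0.11,"y": -1,"z": 0,"rx": 0,"ry": 0,"rz": 0}
    - {"x": 0.11,"y": -1,"z": 0,"rx": 0,"ry": 0,"rz": 0}

```text
time: 4.1
tool_pos: [521.6, 22.4, 181.7]
eef_rot: [-1.207, -2.897, 0.003]
force: [-0.3, -0.1, -4.0]
finger_gap: 26.7
```

```bash
python3 - <<'E'
from h import *
c=wrist('w5');W=cloud(c);np.savez('w5.npz',**c)
for lo,hi in [(94,102),(59,69),(51,61)]:
    print(lo,hi); clusters(W,lo,hi,(430,650,-80,450),60)
E
python3 st.py
```

```text
t 4.1 tcp [521.6  22.4 181.7] rot [-1.207 -2.897  0.003] q [-0.04  0.28  1.68 -0.    1.18 -0.82] gap 26.69891793772452
94 102
pix [467.  69.] n 1775 circ 524.7 169.7 r 17.6 mid [524.5 169.6] size [34.1 33.9] z 97.8
pix [390. 151.] n 1266 circ 528.3 88.3 r 22.9 mid [528.2  88.6] size [45.  44.8] z 98.6
59 69
pix [437.  78.] n 1021 circ 524.3 169.7 r 29.4 mid [524.3 166.9] size [49.6 44.1] z 64.7
pix [363. 139.] n 131 circ 523.1 86.2 r 22.8 mid [518.3  86.1] size [26.8 42.4] z 64.7
51 61
pix [434.  79.] n 2022 circ 524.5 169.7 r 42.4 mid [524.6 170.2] size [63.4 63.9] z 56.9
pix [365. 138.] n 732 circ 528.0 88.0 r 30.0 mid [523.7  88.4] size [49.9 58.7] z 56.8
pix [318. 193.] n 1489 circ 532.2 6.9 r 41.9 mid [531.3   6.7] size [60.  62.5] z 57.0
{'time': 4.15, 'tool_pos': [521.61, 24.14, 181.84], 'eef_rot': [-1.21, -2.9, 0.0], 'force': [0.97, 0.67, -1.95], 'finger_gap': 26.25}
```

View pics/w5.png

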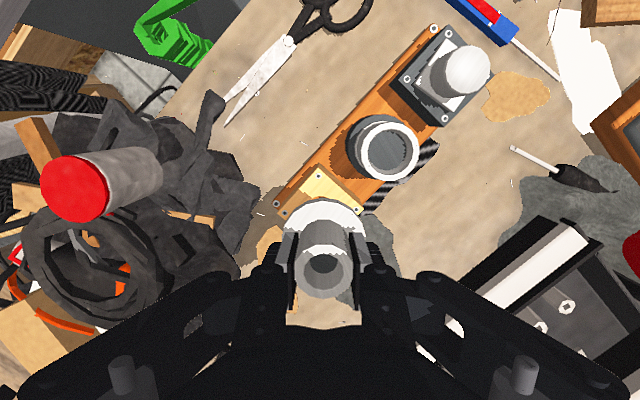

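Spare socket partly behind the cup at (318,193), large cup (390,151), large punch (467,69).

apply_moves:
  targets:
    - {"x": 0.03,"y": -0.06,"z": 0,"rx": 0,"ry": 0,"rz": 0}
    - {"x": 0.062,"y": -0.119,"z": 0,"rx": 0,"ry": 0,"rz": 0}
    - {"x": 0.062,"y": -0.119,"z": 0,"rx": 0,"ry": 0,"rz": 0}
    - {"x": 0.062,"y": -0.119,"z": 0,"rx": 0,"ry": 0,"rz": 0}
    - {"x": 0.062,"y": -0.119,"z": 0,"rx": 0,"ry": 0,"rz": 0}

```text
time: 4.57
tool_pos: [532.0, 7.7, 183.2]
eef_rot: [-1.202, -2.902, -0.0]
force: [-1.0, 0.3, -1.5]
finger_gap: 26.3
```

```bash
python3 - <<'E'
from h import *
for i in range(3):
    c=wrist('w6');W=cloud(c)
    for lo,hi in [(94,102),(51,61)]:
        clusters(W,lo,hi,(430,650,-80,450),300)
E
python3 st.py
```

```text
t 4.57 tcp [532.    7.7 183.2] rot [-1.202 -2.902 -0.   ] q [-0.07  0.29  1.66  0.    1.19 -0.85] gap 26.306090675794618
pix [472.  44.] n 1826 circ 524.3 169.7 r 17.7 mid [524.3 169.7] size [34.2 34.6] z 97.7
pix [395. 128.] n 1290 circ 528.2 88.1 r 23.0 mid [528.   88.4] size [45.6 44.7] z 98.7
pix [440.  59.] n 2103 circ 524.7 170.5 r 42.7 mid [524.7 170.4] size [63.2 63. ] z 56.8
pix [367. 124.] n 729 circ 527.9 87.8 r 29.9 mid [525.9  87.5] size [55.6 57.7] z 56.8
pix [323. 181.] n 2225 circ 532.5 6.5 r 42.4 mid [531.4   6.5] size [60.4 62.9] z 56.9
t 4.62 tcp [531.9   7.7 183.2] rot [-1.202 -2.902 -0.   ] q [-0.07  0.29  1.66  0.    1.19 -0.85] gap 26.195733069774803
pix [472.  45.] n 1838 circ 524.4 169.3 r 17.6 mid [524.4 169.7] size [34.5 34.4] z 97.7
pix [395. 128.] n 1293 circ 528.2 88.3 r 23.1 mid [527.9  88.3] size [45.6 44.6] z 98.7
pix [440.  59.] n 2094 circ 524.7 170.3 r 42.5 mid [524.9 170.1] size [62.7 62.9] z 56.8
pix [367. 124.] n 728 circ 527.7 87.6 r 29.7 mid [525.7  87.5] size [55.2 57.8] z 56.9
pix [323. 181.] n 2238 circ 532.4 7.3 r 41.8 mid [531.7   6.7] size [60.7 62.6] z 57.0
t 4.67 tcp [531.9   7.6 183.2] rot [-1.201 -2.902 -0.   ] q [-0.07  0.29  1.66  0.    1.19 -0.85] gap 26.174089147650413
pix [473.  45.] n 1822 circ 524.5 168.9 r 17.8 mid [524.4 169.6] size [34.7 33.5] z 97.7
pix [395. 128.] n 1292 circ 528.1 88.3 r 23.1 mid [528.2  88.3] size [45.9 44.5] z 98.6
pix [440.  59.] n 2099 circ 524.8 170.4 r 42.5 mid [524.7 170.1] size [62.6 63. ] z 56.8
pix [367. 124.] n 729 circ 527.6 87.4 r 29.8 mid [525.9  87.7] size [54.8 57.1] z 56.8
pix [323. 181.] n 2227 circ 532.5 7.0 r 41.8 mid [531.8   6.6] size [60.8 62.6] z 56.9
{'time': 4.72, 'tool_pos': [531.84, 7.58, 183.29], 'eef_rot': [-1.2, -2.9, -0.0], 'force': [-0.77, 0.97, -2.39], 'finger_gap': 26.14}
```

apply_moves:
  targets:
    - {"x": 0.007,"y": -0.003,"z": -0.15,"rx": 0,"ry": 0,"rz": 0}
    - {"x": 0.007,"y": -0.003,"z": -0.35,"rx": 0,"ry": 0,"rz": 0}
    - {"x": 0.007,"y": -0.003,"z": -0.52,"rx": 0,"ry": 0,"rz": 0}
    - {"x": 0.007,"y": -0.003,"z": -0.62,"rx": 0,"ry": 0,"rz": 0}
    - {"x": 0.007,"y": -0.003,"z": -0.68,"rx": 0,"ry": 0,"rz": 0}
    - {"x": 0.007,"y": -0.003,"z": -0.71,"rx": 0,"ry": 0,"rz": 0}
    - {"x": 0.007,"y": -0.003,"z": -0.727,"rx": 0,"ry": 0,"rz": 0}
    - {"x": 0.007,"y": -0.003,"z": -0.727,"rx": 0,"ry": 0,"rz": 0}

```text
time: 5.38
tool_pos: [533.7, 6.6, 74.6]
eef_rot: [1.202, 2.902, 0.0]
force: [0.1, 0.2, -3.1]
finger_gap: 26.3
```

```bash
python3 st.py
```

```text
{'time': 5.38, 'tool_pos': [533.68, 6.63, 74.58], 'eef_rot': [1.2, 2.9, 0.0], 'force': [0.08, 0.19, -3.11], 'finger_gap': 26.26}
```

apply_moves:
  targets:
    - {"x": 0,"y": 0,"z": -0.01,"rx": 0,"ry": 0,"rz": 0}
    - {"x": 0,"y": 0,"z": -0.01,"rx": 0,"ry": 0,"rz": 0}
    - {"x": 0,"y": 0,"z": -0.01,"rx": 0,"ry": 0,"rz": 0}
    - {"x": 0,"y": 0,"z": -0.01,"rx": 0,"ry": 0,"rz": 0}
    - {"x": 0,"y": 0,"z": -0.01,"rx": 0,"ry": 0,"rz": 0}
  gripper: 1

```text
time: 5.8
tool_pos: [533.6, 6.5, 73.4]
eef_rot: [1.202, 2.901, 0.001]
force: [-0.2, -0.1, 1.3]
finger_gap: 84.0
```

apply_moves:
  targets:
    - {"x": 0,"y": 0,"z": 0.1,"rx": 0,"ry": 0,"rz": 0}
    - {"x": 0,"y": 0,"z": 0.3,"rx": 0,"ry": 0,"rz": 0}
    - {"x": 0,"y": 0,"z": 0.45,"rx": 0,"ry": 0,"rz": 0}
    - {"x": 0,"y": 0,"z": 0.45,"rx": 0,"ry": 0,"rz": 0}
    - {"x": 0,"y": 0,"z": 0.45,"rx": 0,"ry": 0,"rz": 0}
    - {"x": 0,"y": 0,"z": 0.45,"rx": 0,"ry": 0,"rz": 0}

```text
time: 6.3
tool_pos: [532.7, 6.6, 140.0]
eef_rot: [-1.203, -2.902, 0.0]
force: [0.1, -0.1, 1.1]
finger_gap: 85.5
```

```bash
python3 - <<'E'
from h import *
c=wrist('w7');W=cloud(c)
for lo,hi in [(92,103),(59,69),(51,61)]:
        clusters(W,lo,hi,(430,650,-80,450),300)
E
python3 st.py
```

```text
t 6.3 tcp [532.7   6.6 140. ] rot [-1.203 -2.902  0.   ] q [-0.07  0.34  1.72 -0.    1.09 -0.85] gap 85.53047584617426
pix [507.  27.] n 2876 circ 524.5 169.8 r 18.2 mid [524.6 169.8] size [36.1 35.4] z 97.7
pix [413. 127.] n 2202 circ 528.2 88.3 r 23.1 mid [528.3  88.4] size [45.7 45.3] z 98.6
pix [325. 221.] n 967 circ 534.2 6.8 r 14.0 mid [534.1   6.9] size [27.5 27.6] z 98.6
pix [466.  46.] n 1551 circ 524.8 167.3 r 28.3 mid [525.  166.7] size [49.4 44.9] z 64.7
pix [325. 197.] n 1340 circ 534.2 6.9 r 23.9 mid [534.2   6.7] size [47.5 47.4] z 64.9
pix [457.  56.] n 2546 circ 524.3 169.7 r 42.4 mid [525.1 169.7] size [61.7 63. ] z 56.8
pix [375. 123.] n 1021 circ 528.1 87.9 r 29.8 mid [525.6  87.2] size [54.7 56.4] z 56.9
pix [322. 194.] n 2414 circ 532.9 6.6 r 42.4 mid [532.8   6.7] size [63.  62.8] z 57.0
{'time': 6.35, 'tool_pos': [532.14, 6.61, 139.43], 'eef_rot': [-1.2, -2.9, 0.0], 'force': [-0.61, -0.75, -0.49], 'finger_gap': 85.45}
```

View pics/w7.png

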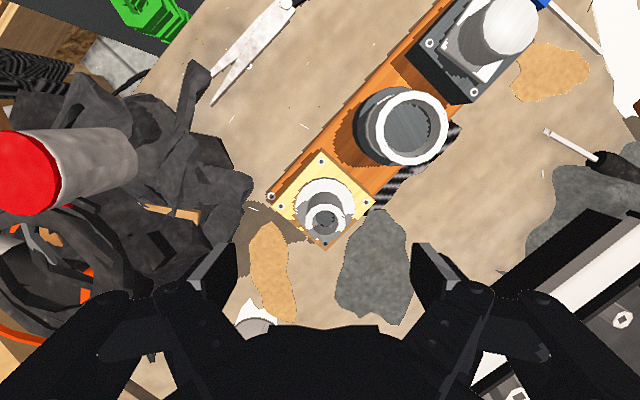

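The small cup is seated in the spare socket at (325,210): flange top at the same 64.9 as before. Next the large cup at (410,127).

apply_moves:
  targets:
    - {"x": -0.01,"y": 0.15,"z": 0,"rx": 0,"ry": 0,"rz": 0}
    - {"x": -0.02,"y": 0.4,"z": 0,"rx": 0,"ry": 0,"rz": 0}
    - {"x": -0.03,"y": 0.545,"z": 0,"rx": 0,"ry": 0,"rz": 0}
    - {"x": -0.033,"y": 0.545,"z": -0.05,"rx": 0,"ry": 0,"rz": 0}
    - {"x": -0.033,"y": 0.545,"z": -0.2,"rx": 0,"ry": 0,"rz": 0}
    - {"x": -0.033,"y": 0.545,"z": -0.38,"rx": 0,"ry": 0,"rz": 0}
    - {"x": -0.033,"y": 0.545,"z": -0.46,"rx": 0,"ry": 0,"rz": 0}
    - {"x": -0.033,"y": 0.545,"z": -0.46,"rx": 0,"ry": 0,"rz": 0}

```text
time: 7.02
tool_pos: [524.3, 87.6, 67.0]
eef_rot: [-1.199, -2.895, 0.007]
force: [-1.0, 0.4, -0.8]
finger_gap: 85.2
```

apply_moves:
  targets:
    - {"x": 0,"y": 0,"z": 0,"rx": 0,"ry": 0,"rz": 0}
    - {"x": 0,"y": 0,"z": 0,"rx": 0,"ry": 0,"rz": 0}
    - {"x": 0,"y": 0,"z": 0,"rx": 0,"ry": 0,"rz": 0}
    - {"x": 0,"y": 0,"z": 0,"rx": 0,"ry": 0,"rz": 0}
    - {"x": 0,"y": 0,"z": 0,"rx": 0,"ry": 0,"rz": 0}
    - {"x": 0,"y": 0,"z": 0,"rx": 0,"ry": 0,"rz": 0}
  gripper: 0
  grip_force: 70

```text
time: 7.52
tool_pos: [529.2, 88.2, 72.6]
eef_rot: [1.202, 2.9, 0.002]
force: [-0.3, -0.6, 7.5]
finger_gap: 43.7
```

```bash
python3 st.py
```

```text
{'time': 7.52, 'tool_pos': [529.24, 88.15, 72.58], 'eef_rot': [1.2, 2.9, 0.0], 'force': [-0.32, -0.59, 7.45], 'finger_gap': 43.72}
```

apply_moves:
  targets:
    - {"x": 0,"y": 0,"z": 0.08,"rx": 0,"ry": 0,"rz": 0}
    - {"x": 0,"y": 0,"z": 0.2,"rx": 0,"ry": 0,"rz": 0}
    - {"x": 0,"y": 0,"z": 0.4,"rx": 0,"ry": 0,"rz": 0}
    - {"x": 0,"y": 0,"z": 0.6,"rx": 0,"ry": 0,"rz": 0}
    - {"x": 0,"y": 0,"z": 0.7,"rx": 0,"ry": 0,"rz": 0}
    - {"x": 0,"y": 0,"z": 0.7,"rx": 0,"ry": 0,"rz": 0}
    - {"x": -0.01,"y": 0.15,"z": 0.7,"rx": 0,"ry": 0,"rz": 0}
    - {"x": -0.04,"y": 0.35,"z": 0.7,"rx": 0,"ry": 0,"rz": 0}

```text
time: 8.18
tool_pos: [522.0, 139.4, 175.4]
eef_rot: [-1.208, -2.9, 0.002]
force: [0.4, 1.4, -3.2]
finger_gap: 44.3
```

apply_moves:
  targets:
    - {"x": -0.03,"y": 0.25,"z": 0,"rx": 0,"ry": 0,"rz": 0}
    - {"x": -0.08,"y": 0.5,"z": 0,"rx": 0,"ry": 0,"rz": 0}
    - {"x": -0.13,"y": 0.75,"z": 0,"rx": 0,"ry": 0,"rz": 0}
    - {"x": -0.18,"y": 0.95,"z": 0,"rx": 0,"ry": 0,"rz": 0}
    - {"x": -0.216,"y": 1,"z": 0,"rx": 0,"ry": 0,"rz": 0}
    - {"x": -0.216,"y": 1,"z": 0,"rx": 0,"ry": 0,"rz": 0}

```text
time: 8.68
tool_pos: [487.2, 292.7, 174.3]
eef_rot: [-1.196, -2.902, 0.003]
force: [-0.1, -0.5, -3.3]
finger_gap: 44.1
```

apply_moves:
  targets:
    - {"x": 0,"y": 0.12,"z": 0,"rx": 0,"ry": 0,"rz": 0}
    - {"x": 0,"y": 0.227,"z": 0,"rx": 0,"ry": 0,"rz": 0}
    - {"x": 0,"y": 0.227,"z": 0,"rx": 0,"ry": 0,"rz": 0}
    - {"x": 0,"y": 0.227,"z": 0,"rx": 0,"ry": 0,"rz": 0}
    - {"x": 0,"y": 0.227,"z": 0,"rx": 0,"ry": 0,"rz": 0}
    - {"x": 0,"y": 0.227,"z": 0,"rx": 0,"ry": 0,"rz": 0}

```text
time: 9.18
tool_pos: [489.7, 323.7, 175.9]
eef_rot: [-1.204, -2.901, 0.002]
force: [-0.4, 0.9, -2.6]
finger_gap: 44.0
```

```bash
python3 - <<'E'
from h import *
c=wrist('w8');W=cloud(c)
for lo,hi in [(92,103),(59,69),(51,61)]:
        clusters(W,lo,hi,(360,650,-80,450),300)
E
python3 st.py
```

```text
t 9.18 tcp [489.7 323.7 175.9] rot [-1.204e+00 -2.901e+00  2.000e-03] q [ 0.51  0.37  1.56 -0.    1.22 -0.27] gap 44.03878027976405
pix [246. 132.] n 442 circ 407.7 322.4 r 8.9 mid [407.9 322.5] size [17.  16.9] z 97.6
pix [257. 130.] n 1995 circ 407.8 322.6 r 29.6 mid [407.6 322.4] size [50.4 49.4] z 65.0
pix [259. 128.] n 2196 circ 407.5 321.9 r 42.3 mid [407.6 322.1] size [61.8 61.8] z 57.1
pix [324. 181.] n 1601 circ 489.6 324.7 r 29.9 mid [488.9 325.8] size [57.9 57.5] z 56.9
{'time': 9.23, 'tool_pos': [489.78, 323.81, 176.06], 'eef_rot': [-1.2, -2.9, 0.0], 'force': [0.37, 0.6, -2.68], 'finger_gap': 43.83}
```

View pics/w8.png

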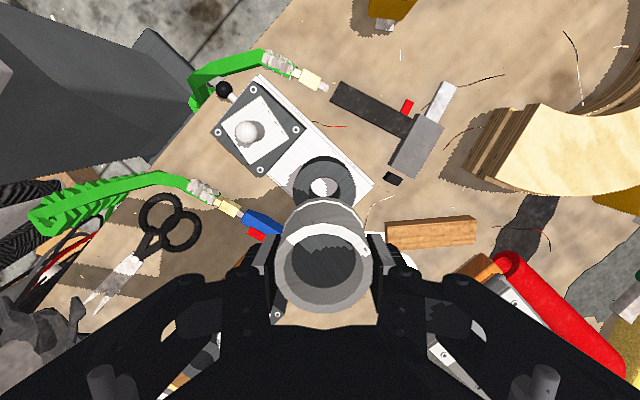

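Large cup held over the empty round carriage socket (324,181).

apply_moves:
  targets:
    - {"x": 0.004,"y": 0.003,"z": -0.15,"rx": 0,"ry": 0,"rz": 0}
    - {"x": 0.004,"y": 0.003,"z": -0.32,"rx": 0,"ry": 0,"rz": 0}
    - {"x": 0.004,"y": 0.003,"z": -0.45,"rx": 0,"ry": 0,"rz": 0}
    - {"x": 0.004,"y": 0.003,"z": -0.55,"rx": 0,"ry": 0,"rz": 0}
    - {"x": 0.004,"y": 0.003,"z": -0.62,"rx": 0,"ry": 0,"rz": 0}
    - {"x": 0.004,"y": 0.003,"z": -0.66,"rx": 0,"ry": 0,"rz": 0}
    - {"x": 0.004,"y": 0.003,"z": -0.677,"rx": 0,"ry": 0,"rz": 0}
    - {"x": 0.004,"y": 0.003,"z": -0.677,"rx": 0,"ry": 0,"rz": 0}

```text
time: 9.9
tool_pos: [490.6, 325.1, 74.6]
eef_rot: [-1.203, -2.902, 0.0]
force: [0.1, -0.3, -2.3]
finger_gap: 44.0
```

```bash
python3 st.py
```

```text
{'time': 9.9, 'tool_pos': [490.57, 325.15, 74.63], 'eef_rot': [-1.2, -2.9, 0.0], 'force': [0.06, -0.28, -2.3], 'finger_gap': 43.98}
```

apply_moves:
  targets:
    - {"x": 0,"y": 0,"z": -0.01,"rx": 0,"ry": 0,"rz": 0}
    - {"x": 0,"y": 0,"z": -0.01,"rx": 0,"ry": 0,"rz": 0}
    - {"x": 0,"y": 0,"z": -0.01,"rx": 0,"ry": 0,"rz": 0}
    - {"x": 0,"y": 0,"z": -0.01,"rx": 0,"ry": 0,"rz": 0}
    - {"x": 0,"y": 0,"z": -0.01,"rx": 0,"ry": 0,"rz": 0}
  gripper: 1

```text
time: 10.32
tool_pos: [490.8, 325.6, 74.0]
eef_rot: [1.202, 2.901, 0.002]
force: [-0.6, -0.0, -0.5]
finger_gap: 85.6
```

apply_moves:
  targets:
    - {"x": 0,"y": 0,"z": 0.1,"rx": 0,"ry": 0,"rz": 0}
    - {"x": 0,"y": 0,"z": 0.3,"rx": 0,"ry": 0,"rz": 0}
    - {"x": 0,"y": 0,"z": 0.5,"rx": 0,"ry": 0,"rz": 0}
    - {"x": 0,"y": 0,"z": 0.5,"rx": 0,"ry": 0,"rz": 0}
    - {"x": 0,"y": 0,"z": 0.5,"rx": 0,"ry": 0,"rz": 0}

```text
time: 10.73
tool_pos: [492.0, 326.3, 150.8]
eef_rot: [1.201, 2.899, 0.007]
force: [0.3, 0.3, 0.9]
finger_gap: 85.8
```

```bash
python3 - <<'E'
from h import *
c=wrist('w9');W=cloud(c)
for lo,hi in [(92,103),(59,69),(51,61)]:
        clusters(W,lo,hi,(360,650,-80,450),300)
E
python3 st.py
```

```text
t 10.73 tcp [492.  326.3 150.8] rot [1.201 2.899 0.007] q [ 0.51  0.39  1.59  0.    1.15 -0.27] gap 85.82090168187864
pix [231. 134.] n 566 circ 407.7 322.4 r 9.0 mid [407.7 322.4] size [17.2 17.3] z 97.7
pix [321. 214.] n 1603 circ 490.6 326.0 r 23.1 mid [490.7 326.1] size [45.4 45.7] z 98.6
pix [245. 131.] n 2399 circ 407.9 322.2 r 29.5 mid [408.2 322.2] size [49.7 49.7] z 65.0
pix [243. 324.] n 469 circ 520.8 189.8 r 21.5 mid [520.8 189.1] size [42.3 13.4] z 64.5
pix [248. 129.] n 2661 circ 408.0 322.2 r 42.0 mid [407.6 322.2] size [62.  61.7] z 57.1
pix [315. 181.] n 877 circ 489.4 324.8 r 29.9 mid [487.4 325.3] size [54.9 58.3] z 56.9
pix [247. 312.] n 756 circ 522.3 198.8 r 26.7 mid [522.2 193.5] size [53.2 17.4] z 56.9
pix [166. 378.] n 350 circ 513.2 75.7 r 20.8 mid [513.8  75.7] size [29.6 32.5] z 57.1
{'time': 10.78, 'tool_pos': [490.7, 325.56, 149.11], 'eef_rot': [1.2, 2.9, 0.0], 'force': [-0.02, -0.39, 0.34], 'finger_gap': 85.47}
```

View pics/w9.png

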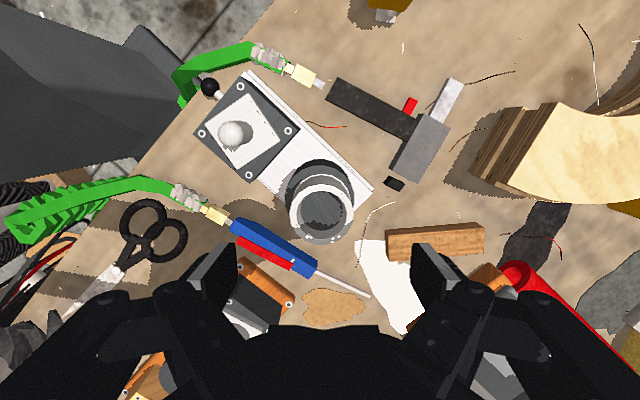

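Large cup seated in the carriage's round socket (320,210; top at 98.6). Next: fetch the small cup from the spare socket.

apply_moves:
  targets:
    - {"x": 0.02,"y": -0.15,"z": 0,"rx": 0,"ry": 0,"rz": 0}
    - {"x": 0.05,"y": -0.4,"z": 0,"rx": 0,"ry": 0,"rz": 0}
    - {"x": 0.08,"y": -0.65,"z": 0,"rx": 0,"ry": 0,"rz": 0}
    - {"x": 0.11,"y": -0.9,"z": 0,"rx": 0,"ry": 0,"rz": 0}
    - {"x": 0.135,"y": -1,"z": 0,"rx": 0,"ry": 0,"rz": 0}

```text
time: 11.2
tool_pos: [508.6, 171.1, 146.5]
eef_rot: [-1.204, -2.899, 0.007]
force: [-0.9, 1.0, -0.1]
finger_gap: 85.5
```

apply_moves:
  targets:
    - {"x": 0.03,"y": -0.25,"z": 0,"rx": 0,"ry": 0,"rz": 0}
    - {"x": 0.06,"y": -0.5,"z": 0,"rx": 0,"ry": 0,"rz": 0}
    - {"x": 0.1,"y": -0.75,"z": 0,"rx": 0,"ry": 0,"rz": 0}
    - {"x": 0.13,"y": -0.95,"z": 0,"rx": 0,"ry": 0,"rz": 0}
    - {"x": 0.135,"y": -1,"z": 0,"rx": 0,"ry": 0,"rz": 0}
    - {"x": 0.135,"y": -1,"z": 0,"rx": 0,"ry": 0,"rz": 0}

```text
time: 11.7
tool_pos: [530.1, 23.2, 146.9]
eef_rot: [-1.207, -2.898, 0.002]
force: [-1.2, 1.4, 0.1]
finger_gap: 85.4
```

apply_moves:
  targets:
    - {"x": 0.018,"y": -0.123,"z": 0,"rx": 0,"ry": 0,"rz": 0}
    - {"x": 0.018,"y": -0.123,"z": 0,"rx": 0,"ry": 0,"rz": 0}
    - {"x": 0.018,"y": -0.123,"z": -0.1,"rx": 0,"ry": 0,"rz": 0}
    - {"x": 0.018,"y": -0.123,"z": -0.25,"rx": 0,"ry": 0,"rz": 0}
    - {"x": 0.018,"y": -0.123,"z": -0.4,"rx": 0,"ry": 0,"rz": 0}
    - {"x": 0.018,"y": -0.123,"z": -0.5,"rx": 0,"ry": 0,"rz": 0}
    - {"x": 0.018,"y": -0.123,"z": -0.516,"rx": 0,"ry": 0,"rz": 0}
    - {"x": 0.018,"y": -0.123,"z": -0.516,"rx": 0,"ry": 0,"rz": 0}

```text
time: 12.37
tool_pos: [531.9, 8.5, 69.4]
eef_rot: [-1.2, -2.899, 0.001]
force: [1.3, -0.2, 0.0]
finger_gap: 85.1
```

apply_moves:
  targets:
    - {"x": 0,"y": 0,"z": 0,"rx": 0,"ry": 0,"rz": 0}
    - {"x": 0,"y": 0,"z": 0,"rx": 0,"ry": 0,"rz": 0}

```text
time: 12.53
tool_pos: [534.4, 7.5, 71.8]
eef_rot: [1.201, 2.901, 0.001]
force: [0.1, -0.1, -0.2]
finger_gap: 85.4
```

apply_moves:
  targets:
    - {"x": 0,"y": 0,"z": 0,"rx": 0,"ry": 0,"rz": 0}
    - {"x": 0,"y": 0,"z": 0,"rx": 0,"ry": 0,"rz": 0}
    - {"x": 0,"y": 0,"z": 0,"rx": 0,"ry": 0,"rz": 0}
    - {"x": 0,"y": 0,"z": 0,"rx": 0,"ry": 0,"rz": 0}
    - {"x": 0,"y": 0,"z": 0,"rx": 0,"ry": 0,"rz": 0}
    - {"x": 0,"y": 0,"z": 0,"rx": 0,"ry": 0,"rz": 0}
    - {"x": 0,"y": 0,"z": 0,"rx": 0,"ry": 0,"rz": 0}
    - {"x": 0,"y": 0,"z": 0,"rx": 0,"ry": 0,"rz": 0}
  gripper: 0
  grip_force: 60

```text
time: 13.2
tool_pos: [534.0, 6.8, 71.4]
eef_rot: [1.203, 2.901, 0.001]
force: [-2.0, -0.0, 6.2]
finger_gap: 26.1
```

```bash
python3 st.py
```

```text
{'time': 13.2, 'tool_pos': [533.95, 6.82, 71.41], 'eef_rot': [1.2, 2.9, 0.0], 'force': [-1.97, -0.0, 6.23], 'finger_gap': 26.13}
```

apply_moves:
  targets:
    - {"x": 0,"y": 0,"z": 0.1,"rx": 0,"ry": 0,"rz": 0}
    - {"x": 0,"y": 0,"z": 0.25,"rx": 0,"ry": 0,"rz": 0}
    - {"x": 0,"y": 0,"z": 0.4,"rx": 0,"ry": 0,"rz": 0}
    - {"x": -0.01,"y": 0.15,"z": 0.45,"rx": 0,"ry": 0,"rz": 0}
    - {"x": -0.02,"y": 0.35,"z": 0.45,"rx": 0,"ry": 0,"rz": 0}
    - {"x": -0.036,"y": 0.543,"z": 0.45,"rx": 0,"ry": 0,"rz": 0}
    - {"x": -0.036,"y": 0.543,"z": 0.45,"rx": 0,"ry": 0,"rz": 0}
    - {"x": -0.036,"y": 0.543,"z": 0.45,"rx": 0,"ry": 0,"rz": 0}

```text
time: 13.87
tool_pos: [527.3, 89.5, 137.7]
eef_rot: [-1.198, -2.903, 0.001]
force: [-0.1, -1.4, -2.4]
finger_gap: 26.5
```

apply_moves:
  targets:
    - {"x": 0,"y": 0,"z": 0,"rx": 0,"ry": 0,"rz": 0}
    - {"x": 0,"y": 0,"z": 0,"rx": 0,"ry": 0,"rz": 0}

```text
time: 14.03
tool_pos: [527.9, 87.6, 137.8]
eef_rot: [-1.203, -2.901, 0.001]
force: [-0.1, 0.4, -2.6]
finger_gap: 25.7
```

```bash
python3 - <<'E'
from h import *
c=wrist('w10');W=cloud(c)
for lo,hi in [(92,103),(59,69),(51,61)]:
        clusters(W,lo,hi,(360,650,-80,450),300)
E
python3 st.py
```

```text
t 14.03 tcp [527.9  87.6 137.8] rot [-1.203e+00 -2.901e+00  1.000e-03] q [ 0.09  0.34  1.72 -0.    1.08 -0.7 ] gap 25.74051589354355
pix [412. 128.] n 2515 circ 524.5 170.1 r 17.9 mid [524.4 170. ] size [35.4 35.6] z 97.7
pix [ 14. 235.] n 515 circ 378.2 -78.5 r 14.6 mid [378.2 -76.3] size [29.   7.4] z 97.1
pix [386. 124.] n 1083 circ 524.3 170.2 r 29.2 mid [524.3 167.6] size [49.1 44.1] z 64.8
pix [ 51. 218.] n 390 circ 376.5 -79.6 r 16.4 mid [376.5 -76.6] size [32.8  6.6] z 63.8
pix [391. 122.] n 2595 circ 524.8 170.7 r 41.9 mid [524.5 170.4] size [62.1 62. ] z 56.9
pix [326. 188.] n 1844 circ 528.5 88.7 r 29.8 mid [527.1  91. ] size [56.3 54.9] z 56.9
pix [ 59. 214.] n 349 circ 376.2 -79.7 r 16.1 mid [376.2 -76.7] size [32.2  6.5] z 56.0
pix [247. 252.] n 1383 circ 514.0 7.1 r 31.1 mid [514.8   7.2] size [27.1 59. ] z 57.0
{'time': 14.08, 'tool_pos': [527.98, 87.42, 137.91], 'eef_rot': [-1.2, -2.9, 0.0], 'force': [-0.55, 0.14, -2.27], 'finger_gap': 26.41}
```

View pics/w10.png

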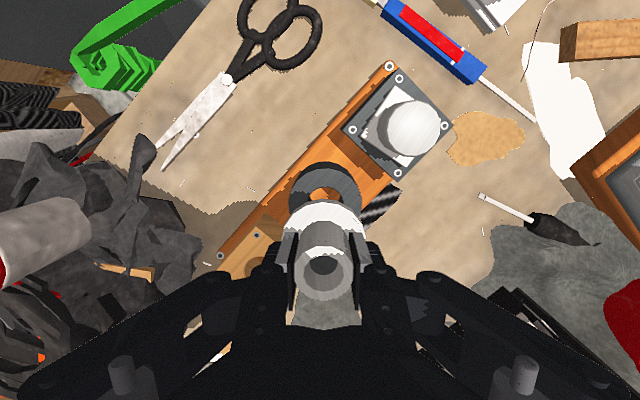

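Small cup held over the round storage socket (326,188), 1 mm off.

apply_moves:
  targets:
    - {"x": 0.003,"y": 0.006,"z": -0.1,"rx": 0,"ry": 0,"rz": 0}
    - {"x": 0.003,"y": 0.006,"z": -0.2,"rx": 0,"ry": 0,"rz": 0}
    - {"x": 0.003,"y": 0.006,"z": -0.28,"rx": 0,"ry": 0,"rz": 0}
    - {"x": 0.003,"y": 0.006,"z": -0.35,"rx": 0,"ry": 0,"rz": 0}
    - {"x": 0.003,"y": 0.006,"z": -0.4,"rx": 0,"ry": 0,"rz": 0}
    - {"x": 0.003,"y": 0.006,"z": -0.43,"rx": 0,"ry": 0,"rz": 0}
    - {"x": 0.003,"y": 0.006,"z": -0.43,"rx": 0,"ry": 0,"rz": 0}
    - {"x": 0.003,"y": 0.006,"z": -0.43,"rx": 0,"ry": 0,"rz": 0}

```text
time: 14.75
tool_pos: [528.8, 89.0, 73.8]
eef_rot: [-1.203, -2.902, 0.0]
force: [0.1, 0.2, -2.1]
finger_gap: 26.0
```

```bash
python3 st.py
```

```text
{'time': 14.75, 'tool_pos': [528.8, 89.02, 73.81], 'eef_rot': [-1.2, -2.9, 0.0], 'force': [0.12, 0.21, -2.06], 'finger_gap': 26.03}
```

apply_moves:
  targets:
    - {"x": 0,"y": 0,"z": -0.01,"rx": 0,"ry": 0,"rz": 0}
    - {"x": 0,"y": 0,"z": -0.01,"rx": 0,"ry": 0,"rz": 0}
    - {"x": 0,"y": 0,"z": -0.01,"rx": 0,"ry": 0,"rz": 0}
    - {"x": 0,"y": 0,"z": -0.01,"rx": 0,"ry": 0,"rz": 0}
    - {"x": 0,"y": 0,"z": -0.01,"rx": 0,"ry": 0,"rz": 0}
  gripper: 1

```text
time: 15.17
tool_pos: [528.9, 89.3, 72.8]
eef_rot: [1.202, 2.901, 0.001]
force: [-0.4, 0.5, -0.2]
finger_gap: 84.2
```

apply_moves:
  targets:
    - {"x": 0,"y": 0,"z": 0.1,"rx": 0,"ry": 0,"rz": 0}
    - {"x": 0,"y": 0,"z": 0.3,"rx": 0,"ry": 0,"rz": 0}
    - {"x": 0,"y": 0,"z": 0.5,"rx": 0,"ry": 0,"rz": 0}
    - {"x": 0,"y": 0,"z": 0.5,"rx": 0,"ry": 0,"rz": 0}
    - {"x": 0,"y": 0,"z": 0.5,"rx": 0,"ry": 0,"rz": 0}
    - {"x": 0,"y": 0,"z": 0.5,"rx": 0,"ry": 0,"rz": 0}

```text
time: 15.67
tool_pos: [528.3, 89.2, 147.3]
eef_rot: [1.203, 2.902, 0.0]
force: [0.3, 0.7, -0.6]
finger_gap: 85.2
```

```bash
python3 - <<'E'
from h import *
c=wrist('w11');W=cloud(c)
for lo,hi in [(92,103),(59,69),(51,61)]:
        clusters(W,lo,hi,(400,650,-80,450),300)
E
python3 st.py
```

```text
t 15.67 tcp [528.3  89.2 147.3] rot [1.203 2.902 0.   ] q [ 0.09  0.33  1.7  -0.    1.1  -0.7 ] gap 85.17778061483662
pix [405. 129.] n 2269 circ 524.5 169.8 r 18.0 mid [524.3 170. ] size [35.5 35.5] z 97.7
pix [324. 218.] n 903 circ 529.9 89.1 r 14.2 mid [529.6  89.2] size [27.9 27.5] z 98.7
pix [381. 126.] n 1000 circ 524.8 169.6 r 29.5 mid [524.8 167.5] size [49.9 43.9] z 64.8
pix [324. 195.] n 1267 circ 529.5 89.0 r 23.8 mid [529.5  89. ] size [47.3 47.4] z 64.9
pix [387. 124.] n 2453 circ 524.9 170.4 r 42.0 mid [524.8 170.5] size [62.7 62. ] z 56.9
pix [321. 190.] n 1155 circ 528.8 88.5 r 30.0 mid [528.8  88.5] size [59.9 59.7] z 56.9
pix [267. 264.] n 3140 circ 532.7 6.8 r 42.2 mid [532.4   6.7] size [62.3 62.9] z 57.0
{'time': 15.72, 'tool_pos': [527.74, 89.14, 146.62], 'eef_rot': [-1.2, -2.9, 0.0], 'force': [-0.68, -0.94, -0.06], 'finger_gap': 85.8}
```

View pics/w11.png

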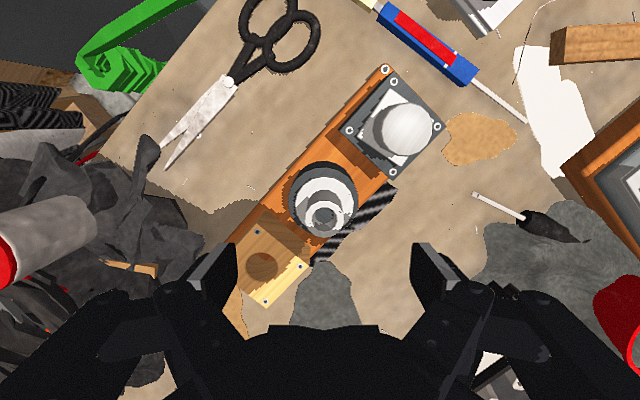

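Small cup seated in the round storage socket (323,200), spare empty again (267,264). Next the large punch (400,127), to park in the spare.

apply_moves:
  targets:
    - {"x": -0.01,"y": 0.15,"z": 0,"rx": 0,"ry": 0,"rz": 0}
    - {"x": -0.02,"y": 0.4,"z": 0,"rx": 0,"ry": 0,"rz": 0}
    - {"x": -0.027,"y": 0.54,"z": 0,"rx": 0,"ry": 0,"rz": 0}
    - {"x": -0.027,"y": 0.54,"z": 0,"rx": 0,"ry": 0,"rz": 0}
    - {"x": -0.027,"y": 0.54,"z": -0.2,"rx": 0,"ry": 0,"rz": 0}
    - {"x": -0.027,"y": 0.54,"z": -0.4,"rx": 0,"ry": 0,"rz": 0}
    - {"x": -0.027,"y": 0.54,"z": -0.509,"rx": 0,"ry": 0,"rz": 0}
    - {"x": -0.027,"y": 0.54,"z": -0.509,"rx": 0,"ry": 0,"rz": 0}

```text
time: 16.38
tool_pos: [520.2, 168.6, 66.2]
eef_rot: [-1.199, -2.895, 0.01]
force: [-0.9, 0.0, -0.4]
finger_gap: 85.4
```

apply_moves:
  targets:
    - {"x": 0,"y": 0,"z": 0,"rx": 0,"ry": 0,"rz": 0}
    - {"x": 0,"y": 0,"z": 0,"rx": 0,"ry": 0,"rz": 0}
    - {"x": 0,"y": 0,"z": 0,"rx": 0,"ry": 0,"rz": 0}

```text
time: 16.63
tool_pos: [525.7, 170.2, 72.1]
eef_rot: [1.203, 2.9, 0.002]
force: [0.4, -0.1, -0.4]
finger_gap: 85.4
```

apply_moves:
  targets:
    - {"x": 0,"y": 0,"z": 0,"rx": 0,"ry": 0,"rz": 0}
    - {"x": 0,"y": 0,"z": 0,"rx": 0,"ry": 0,"rz": 0}
    - {"x": 0,"y": 0,"z": 0,"rx": 0,"ry": 0,"rz": 0}
    - {"x": 0,"y": 0,"z": 0,"rx": 0,"ry": 0,"rz": 0}
    - {"x": 0,"y": 0,"z": 0,"rx": 0,"ry": 0,"rz": 0}
    - {"x": 0,"y": 0,"z": 0,"rx": 0,"ry": 0,"rz": 0}
    - {"x": 0,"y": 0,"z": 0,"rx": 0,"ry": 0,"rz": 0}
    - {"x": 0,"y": 0,"z": 0,"rx": 0,"ry": 0,"rz": 0}
  gripper: 0
  grip_force: 70

```text
time: 17.3
tool_pos: [525.1, 170.4, 71.9]
eef_rot: [1.202, 2.901, 0.001]
force: [-1.0, -0.3, 5.4]
finger_gap: 33.3
```

```bash
python3 st.py
```

```text
{'time': 17.3, 'tool_pos': [525.07, 170.38, 71.87], 'eef_rot': [1.2, 2.9, 0.0], 'force': [-1.02, -0.26, 5.39], 'finger_gap': 33.26}
```

apply_moves:
  targets:
    - {"x": 0,"y": 0,"z": 0.08,"rx": 0,"ry": 0,"rz": 0}
    - {"x": 0,"y": 0,"z": 0.2,"rx": 0,"ry": 0,"rz": 0}
    - {"x": 0,"y": 0,"z": 0.4,"rx": 0,"ry": 0,"rz": 0}
    - {"x": 0,"y": 0,"z": 0.6,"rx": 0,"ry": 0,"rz": 0}
    - {"x": 0,"y": 0,"z": 0.7,"rx": 0,"ry": 0,"rz": 0}
    - {"x": 0,"y": 0,"z": 0.7,"rx": 0,"ry": 0,"rz": 0}
    - {"x": 0.01,"y": -0.15,"z": 0.7,"rx": 0,"ry": 0,"rz": 0}
    - {"x": 0.02,"y": -0.4,"z": 0.7,"rx": 0,"ry": 0,"rz": 0}

```text
time: 17.97
tool_pos: [526.8, 112.4, 174.7]
eef_rot: [-1.196, -2.903, -0.002]
force: [0.9, 0.1, -4.2]
finger_gap: 33.9
```

apply_moves:
  targets:
    - {"x": 0.01,"y": -0.25,"z": 0,"rx": 0,"ry": 0,"rz": 0}
    - {"x": 0.02,"y": -0.5,"z": 0,"rx": 0,"ry": 0,"rz": 0}
    - {"x": 0.033,"y": -0.689,"z": 0,"rx": 0,"ry": 0,"rz": 0}
    - {"x": 0.033,"y": -0.689,"z": 0,"rx": 0,"ry": 0,"rz": 0}
    - {"x": 0.033,"y": -0.689,"z": 0,"rx": 0,"ry": 0,"rz": 0}
    - {"x": 0.033,"y": -0.689,"z": 0,"rx": 0,"ry": 0,"rz": 0}
    - {"x": 0.033,"y": -0.689,"z": 0,"rx": 0,"ry": 0,"rz": 0}

```text
time: 18.55
tool_pos: [531.6, 7.8, 174.9]
eef_rot: [-1.201, -2.901, 0.0]
force: [-0.4, 0.0, -4.3]
finger_gap: 33.7
```

```bash
python3 - <<'E'
from h import *
c=wrist('w12');W=cloud(c)
for lo,hi in [(92,103),(59,69),(51,61)]:
        clusters(W,lo,hi,(400,650,-80,450),300)
E
python3 st.py
```

```text
t 18.55 tcp [531.6   7.8 174.9] rot [-1.201 -2.901  0.   ] q [-0.07  0.3   1.67  0.    1.17 -0.85] gap 33.67038377770702
pix [398. 130.] n 843 circ 529.0 88.6 r 14.2 mid [529.   88.6] size [27.5 27.8] z 98.5
pix [380. 127.] n 1153 circ 529.1 88.8 r 24.0 mid [528.9  88.5] size [47.6 46.7] z 64.8
pix [455.  53.] n 4762 circ 524.6 170.2 r 42.4 mid [524.4 170.3] size [62.3 63.3] z 56.8
pix [379. 125.] n 1165 circ 528.1 88.4 r 29.9 mid [528.   88.2] size [59.6 59. ] z 56.9
pix [324. 183.] n 2344 circ 532.2 6.7 r 42.1 mid [531.6   6.5] size [60.9 63. ] z 57.0
{'time': 18.6, 'tool_pos': [531.82, 8.01, 175.15], 'eef_rot': [-1.2, -2.9, 0.0], 'force': [0.3, 0.19, -3.37], 'finger_gap': 33.38}
```

View pics/w12.png

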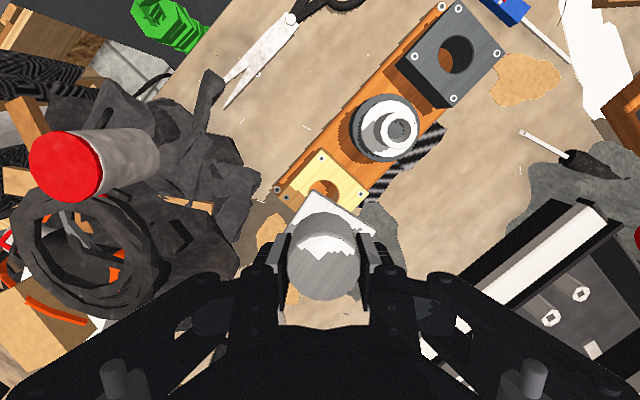

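Large punch held above the spare socket (324,183).

apply_moves:
  targets:
    - {"x": 0.005,"y": -0.006,"z": -0.15,"rx": 0,"ry": 0,"rz": 0}
    - {"x": 0.005,"y": -0.006,"z": -0.32,"rx": 0,"ry": 0,"rz": 0}
    - {"x": 0.005,"y": -0.006,"z": -0.45,"rx": 0,"ry": 0,"rz": 0}
    - {"x": 0.005,"y": -0.006,"z": -0.55,"rx": 0,"ry": 0,"rz": 0}
    - {"x": 0.005,"y": -0.006,"z": -0.62,"rx": 0,"ry": 0,"rz": 0}
    - {"x": 0.005,"y": -0.006,"z": -0.66,"rx": 0,"ry": 0,"rz": 0}
    - {"x": 0.005,"y": -0.006,"z": -0.675,"rx": 0,"ry": 0,"rz": 0}
    - {"x": 0.005,"y": -0.006,"z": -0.675,"rx": 0,"ry": 0,"rz": 0}

```text
time: 19.27
tool_pos: [533.2, 6.7, 74.4]
eef_rot: [-1.201, -2.902, 0.0]
force: [-0.3, 0.2, -3.8]
finger_gap: 33.6
```

```bash
python3 st.py
```

```text
{'time': 19.27, 'tool_pos': [533.15, 6.7, 74.37], 'eef_rot': [-1.2, -2.9, 0.0], 'force': [-0.35, 0.19, -3.84], 'finger_gap': 33.63}
```

apply_moves:
  targets:
    - {"x": 0,"y": 0,"z": -0.01,"rx": 0,"ry": 0,"rz": 0}
    - {"x": 0,"y": 0,"z": -0.01,"rx": 0,"ry": 0,"rz": 0}
    - {"x": 0,"y": 0,"z": -0.01,"rx": 0,"ry": 0,"rz": 0}
    - {"x": 0,"y": 0,"z": -0.01,"rx": 0,"ry": 0,"rz": 0}
    - {"x": 0,"y": 0,"z": -0.01,"rx": 0,"ry": 0,"rz": 0}
  gripper: 1

```text
time: 19.68
tool_pos: [533.9, 5.9, 74.0]
eef_rot: [1.202, 2.901, 0.001]
force: [0.9, 0.8, 0.2]
finger_gap: 85.4
```

apply_moves:
  targets:
    - {"x": 0,"y": 0,"z": 0.1,"rx": 0,"ry": 0,"rz": 0}
    - {"x": 0,"y": 0,"z": 0.3,"rx": 0,"ry": 0,"rz": 0}
    - {"x": 0,"y": 0,"z": 0.5,"rx": 0,"ry": 0,"rz": 0}
    - {"x": 0,"y": 0,"z": 0.5,"rx": 0,"ry": 0,"rz": 0}
    - {"x": 0,"y": 0,"z": 0.5,"rx": 0,"ry": 0,"rz": 0}
    - {"x": 0,"y": 0,"z": 0.5,"rx": 0,"ry": 0,"rz": 0}

```text
time: 20.18
tool_pos: [533.0, 5.9, 148.4]
eef_rot: [1.203, 2.902, 0.0]
force: [-0.3, -0.2, -0.1]
finger_gap: 85.6
```

```bash
python3 - <<'E'
from h import *
c=wrist('w13');W=cloud(c)
for lo,hi in [(92,103),(59,69),(51,61)]:
        clusters(W,lo,hi,(400,650,-80,450),300)
E
python3 st.py
```

```text
t 20.18 tcp [533.    5.9 148.4] rot [1.203 2.902 0.   ] q [-0.07  0.33  1.71 -0.    1.1  -0.85] gap 85.61466558169867
pix [409. 127.] n 1075 circ 529.1 88.7 r 14.2 mid [529.1  88.5] size [27.8 27.5] z 98.5
pix [325. 214.] n 1815 circ 533.8 6.6 r 17.9 mid [533.5   6.7] size [34.7 35.3] z 97.8
pix [387. 124.] n 1447 circ 529.0 88.3 r 23.9 mid [528.8  88.7] size [47.5 46.9] z 64.9
pix [324. 190.] n 897 circ 533.9 7.0 r 29.5 mid [531.1   6.7] size [44.3 49.5] z 64.9
pix [470.  45.] n 5735 circ 525.1 170.0 r 42.1 mid [524.9 170. ] size [61.9 63.2] z 56.8
pix [383. 122.] n 1368 circ 528.1 88.1 r 30.0 mid [527.9  88.2] size [59.6 59.2] z 56.9
pix [322. 185.] n 1909 circ 532.1 6.6 r 42.0 mid [532.1   6.6] size [61.8 62.8] z 57.0
{'time': 20.23, 'tool_pos': [532.41, 5.96, 147.62], 'eef_rot': [-1.2, -2.9, 0.0], 'force': [-0.75, 0.56, 0.42], 'finger_gap': 85.47}
```

View pics/w13.png

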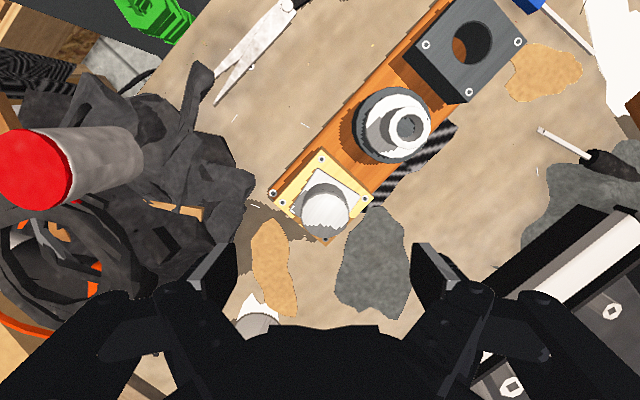

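Large punch seated in the spare (325,205; flange 64.9), square storage socket empty (470,45). Before reaching the small punch, I check the height of the clutter near where the fingers go.

Run:
```python
from h import *
for f in ['w2.npz','side0.npz']:
    c=dict(np.load(f)); W=cloud(c)
    for b in [(345,390,255,305),(425,470,340,390)]:
        m=(W[...,0]>b[0])&(W[...,0]<b[1])&(W[...,1]>b[2])&(W[...,1]<b[3])
        print(f,b,m.sum(),np.percentile(W[m][:,2],[50,90,99,100]).round(1) if m.any() else '')
```

```text
w2.npz (345, 390, 255, 305) 1156 [ 1.3 56.3 58.2 63.9]
w2.npz (425, 470, 340, 390) 1626 [ 2.1 53.5 58.  64.2]
side0.npz (345, 390, 255, 305) 220 [-515.9   15.7   56.5   62.2]
side0.npz (425, 470, 340, 390) 269 [15.4 49.1 56.2 59.2]
```

apply_moves:
  targets:
    - {"x": -0.05,"y": 0.15,"z": 0.1,"rx": 0,"ry": 0,"rz": 0}
    - {"x": -0.12,"y": 0.4,"z": 0.1,"rx": 0,"ry": 0,"rz": 0}
    - {"x": -0.21,"y": 0.65,"z": 0.1,"rx": 0,"ry": 0,"rz": 0}
    - {"x": -0.3,"y": 0.9,"z": 0.1,"rx": 0,"ry": 0,"rz": 0}
    - {"x": -0.4,"y": 1,"z": 0.1,"rx": 0,"ry": 0,"rz": 0}

```text
time: 20.65
tool_pos: [472.1, 159.3, 161.9]
eef_rot: [-1.2, -2.901, -0.001]
force: [0.2, 0.0, 0.9]
finger_gap: 85.5
```

apply_moves:
  targets:
    - {"x": -0.1,"y": 0.25,"z": 0,"rx": 0,"ry": 0,"rz": 0}
    - {"x": -0.2,"y": 0.5,"z": 0,"rx": 0,"ry": 0,"rz": 0}
    - {"x": -0.3,"y": 0.75,"z": 0,"rx": 0,"ry": 0,"rz": 0}
    - {"x": -0.4,"y": 0.95,"z": 0,"rx": 0,"ry": 0,"rz": 0}
    - {"x": -0.437,"y": 1,"z": 0,"rx": 0,"ry": 0,"rz": 0}
    - {"x": -0.437,"y": 1,"z": 0,"rx": 0,"ry": 0,"rz": 0}

```text
time: 21.15
tool_pos: [405.4, 307.3, 161.8]
eef_rot: [-1.196, -2.903, 0.004]
force: [-0.6, -0.8, 0.4]
finger_gap: 85.6
```

apply_moves:
  targets:
    - {"x": 0,"y": 0.06,"z": 0,"rx": 0,"ry": 0,"rz": 0}
    - {"x": 0,"y": 0.11,"z": 0,"rx": 0,"ry": 0,"rz": 0}
    - {"x": 0,"y": 0.11,"z": 0,"rx": 0,"ry": 0,"rz": 0}
    - {"x": 0,"y": 0.11,"z": 0,"rx": 0,"ry": 0,"rz": 0}
    - {"x": 0,"y": 0.11,"z": 0,"rx": 0,"ry": 0,"rz": 0}

```text
time: 21.57
tool_pos: [408.3, 321.7, 163.1]
eef_rot: [1.205, 2.901, -0.001]
force: [0.1, 0.6, 0.9]
finger_gap: 85.4
```

```bash
python3 - <<'E'
from h import *
c=wrist('w14');W=cloud(c)
for lo,hi in [(92,103),(59,69),(51,61)]:
        clusters(W,lo,hi,(360,650,-80,450),300)
E
python3 st.py
```

```text
t 21.57 tcp [408.3 321.7 163.1] rot [ 1.205e+00  2.901e+00 -1.000e-03] q [ 0.59  0.29  1.72 -0.    1.13 -0.2 ] gap 85.4409482238875
pix [324. 207.] n 403 circ 407.7 322.5 r 8.9 mid [407.6 322.9] size [16.9 16.8] z 97.8
pix [390. 275.] n 911 circ 490.1 325.8 r 23.1 mid [490.1 324.8] size [45.4 43.8] z 98.3
pix [323. 194.] n 1869 circ 407.0 322.6 r 29.3 mid [407.6 322.8] size [49.7 49.7] z 64.9
pix [324. 191.] n 2074 circ 407.6 322.5 r 42.2 mid [407.6 322.4] size [61.5 61.4] z 57.0
pix [377. 240.] n 875 circ 488.8 324.4 r 29.8 mid [480.1 324.5] size [41.4 59.2] z 56.8
{'time': 21.62, 'tool_pos': [408.12, 321.61, 163.12], 'eef_rot': [-1.2, -2.9, 0.0], 'force': [-0.05, -0.65, 0.27], 'finger_gap': 85.56}
```

View pics/w14.png

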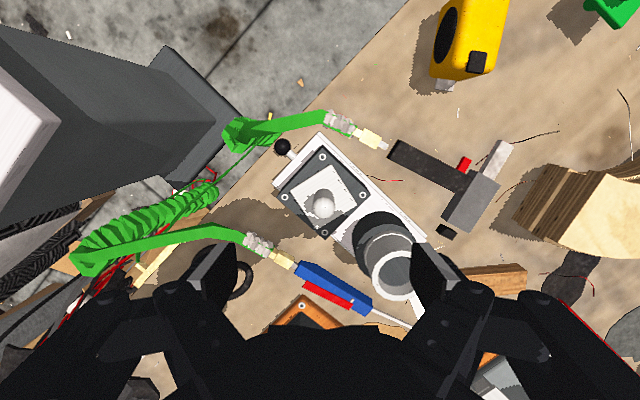

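The small punch at (324,207) lies midway between the jaws, large cup (390,275) clear of the diagonal fingers; I narrow the opening for extra room.

apply_moves:
  targets:
    - {"x": 0,"y": 0,"z": 0,"rx": 0,"ry": 0,"rz": 0}
    - {"x": 0,"y": 0,"z": -0.1,"rx": 0,"ry": 0,"rz": 0}
    - {"x": 0,"y": 0,"z": -0.25,"rx": 0,"ry": 0,"rz": 0}
    - {"x": 0,"y": 0,"z": -0.4,"rx": 0,"ry": 0,"rz": 0}
    - {"x": 0,"y": 0,"z": -0.53,"rx": 0,"ry": 0,"rz": 0}
    - {"x": 0,"y": 0,"z": -0.6,"rx": 0,"ry": 0,"rz": 0}
    - {"x": 0,"y": 0,"z": -0.615,"rx": 0,"ry": 0,"rz": 0}
    - {"x": 0,"y": 0,"z": -0.615,"rx": 0,"ry": 0,"rz": 0}
  gripper: 0.65

```text
time: 22.28
tool_pos: [407.3, 321.8, 70.3]
eef_rot: [-1.203, -2.901, 0.003]
force: [0.2, -0.0, -0.0]
finger_gap: 55.4
```

apply_moves:
  targets:
    - {"x": 0,"y": 0,"z": 0,"rx": 0,"ry": 0,"rz": 0}
    - {"x": 0,"y": 0,"z": 0,"rx": 0,"ry": 0,"rz": 0}

```text
time: 22.45
tool_pos: [408.6, 322.9, 72.0]
eef_rot: [1.203, 2.901, 0.003]
force: [-1.2, 0.5, 0.6]
finger_gap: 55.7
```

apply_moves:
  targets:
    - {"x": 0,"y": 0,"z": 0,"rx": 0,"ry": 0,"rz": 0}
    - {"x": 0,"y": 0,"z": 0,"rx": 0,"ry": 0,"rz": 0}
    - {"x": 0,"y": 0,"z": 0,"rx": 0,"ry": 0,"rz": 0}
    - {"x": 0,"y": 0,"z": 0,"rx": 0,"ry": 0,"rz": 0}
    - {"x": 0,"y": 0,"z": 0,"rx": 0,"ry": 0,"rz": 0}
    - {"x": 0,"y": 0,"z": 0,"rx": 0,"ry": 0,"rz": 0}
    - {"x": 0,"y": 0,"z": 0,"rx": 0,"ry": 0,"rz": 0}
  gripper: 0
  grip_force: 60

```text
time: 23.03
tool_pos: [408.0, 322.7, 71.8]
eef_rot: [1.202, 2.902, 0.002]
force: [-0.1, -0.6, 6.9]
finger_gap: 16.0
```

```bash
python3 st.py
```

```text
{'time': 23.03, 'tool_pos': [408.03, 322.69, 71.77], 'eef_rot': [1.2, 2.9, 0.0], 'force': [-0.06, -0.61, 6.88], 'finger_gap': 16.0}
```

apply_moves:
  targets:
    - {"x": 0,"y": 0,"z": 0.08,"rx": 0,"ry": 0,"rz": 0}
    - {"x": 0,"y": 0,"z": 0.2,"rx": 0,"ry": 0,"rz": 0}
    - {"x": 0,"y": 0,"z": 0.4,"rx": 0,"ry": 0,"rz": 0}
    - {"x": 0,"y": 0,"z": 0.6,"rx": 0,"ry": 0,"rz": 0}
    - {"x": 0,"y": 0,"z": 0.7,"rx": 0,"ry": 0,"rz": 0}
    - {"x": 0,"y": 0,"z": 0.7,"rx": 0,"ry": 0,"rz": 0}
    - {"x": 0.1,"y": -0.1,"z": 0.7,"rx": 0,"ry": 0,"rz": 0}
    - {"x": 0.2,"y": -0.3,"z": 0.7,"rx": 0,"ry": 0,"rz": 0}

```text
time: 23.7
tool_pos: [437.4, 279.4, 175.1]
eef_rot: [-1.197, -2.904, -0.003]
force: [0.9, -0.5, -2.7]
finger_gap: 16.0
```

apply_moves:
  targets:
    - {"x": 0.17,"y": -0.22,"z": 0,"rx": 0,"ry": 0,"rz": 0}
    - {"x": 0.35,"y": -0.43,"z": 0,"rx": 0,"ry": 0,"rz": 0}
    - {"x": 0.52,"y": -0.63,"z": 0,"rx": 0,"ry": 0,"rz": 0}
    - {"x": 0.58,"y": -0.715,"z": 0,"rx": 0,"ry": 0,"rz": 0}
    - {"x": 0.58,"y": -0.715,"z": 0,"rx": 0,"ry": 0,"rz": 0}
    - {"x": 0.58,"y": -0.715,"z": 0,"rx": 0,"ry": 0,"rz": 0}
    - {"x": 0.58,"y": -0.715,"z": 0,"rx": 0,"ry": 0,"rz": 0}
    - {"x": 0.58,"y": -0.715,"z": 0,"rx": 0,"ry": 0,"rz": 0}

```text
time: 24.37
tool_pos: [523.2, 171.0, 175.0]
eef_rot: [-1.2, -2.901, 0.002]
force: [-0.4, 0.4, -2.4]
finger_gap: 16.1
```

```bash
python3 - <<'E'
from h import *
c=wrist('w15');W=cloud(c)
for lo,hi in [(92,103),(59,69),(51,61)]:
        clusters(W,lo,hi,(360,650,-80,450),300)
E
python3 st.py
```

```text
t 24.37 tcp [523.2 171.  175. ] rot [-1.200e+00 -2.901e+00  2.000e-03] q [ 0.24  0.32  1.64  0.    1.18 -0.55] gap 16.061732354360124
pix [449.  30.] n 1576 circ 490.7 325.6 r 23.5 mid [490.8 325.5] size [45.2 46.5] z 98.4
pix [ 15. 282.] n 397 circ 377.0 -79.3 r 16.4 mid [377.  -76.6] size [32.8  6.7] z 97.4
pix [620.  19.] n 317 circ 590.3 448.5 r 11.8 mid [590.3 445.5] size [23.5  8.9] z 63.8
pix [413.  48.] n 325 circ 490.1 323.7 r 23.9 mid [490.  315.4] size [47.2 28. ] z 64.4
pix [260. 246.] n 551 circ 520.2 88.5 r 21.5 mid [517.8  88.5] size [24.2 43. ] z 65.0
pix [ 46. 263.] n 304 circ 376.1 -79.1 r 16.1 mid [376.1 -76.3] size [32.2  7.3] z 64.1
pix [355.   6.] n 410 circ 426.9 302.5 r 15.1 mid [427.2 302.2] size [22.4 21.4] z 56.9
pix [410.  47.] n 1276 circ 489.5 323.5 r 30.0 mid [489.5 317.2] size [60.  46.2] z 56.8
pix [613.  28.] n 434 circ 595.2 448.5 r 16.3 mid [595.2 443.7] size [32.5 12.6] z 54.9
pix [324. 183.] n 2345 circ 525.2 170.6 r 42.0 mid [524.1 170.5] size [60.5 62.5] z 56.9
pix [253. 239.] n 430 circ 518.0 87.2 r 27.4 mid [510.9  87. ] size [23.9 54.2] z 57.0
{'time': 24.42, 'tool_pos': [523.39, 171.12, 175.33], 'eef_rot': [-1.2, -2.9, 0.0], 'force': [0.03, 0.55, -2.28], 'finger_gap': 15.92}
```

View pics/w15.png

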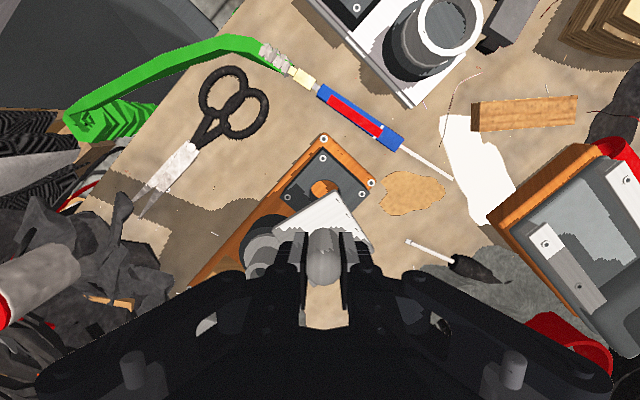

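Small punch held over the square storage socket (324,183).

apply_moves:
  targets:
    - {"x": 0.004,"y": 0,"z": -0.15,"rx": 0,"ry": 0,"rz": 0}
    - {"x": 0.004,"y": 0,"z": -0.32,"rx": 0,"ry": 0,"rz": 0}
    - {"x": 0.004,"y": 0,"z": -0.45,"rx": 0,"ry": 0,"rz": 0}
    - {"x": 0.004,"y": 0,"z": -0.55,"rx": 0,"ry": 0,"rz": 0}
    - {"x": 0.004,"y": 0,"z": -0.62,"rx": 0,"ry": 0,"rz": 0}
    - {"x": 0.004,"y": 0,"z": -0.66,"rx": 0,"ry": 0,"rz": 0}
    - {"x": 0.004,"y": 0,"z": -0.675,"rx": 0,"ry": 0,"rz": 0}
    - {"x": 0.004,"y": 0,"z": -0.675,"rx": 0,"ry": 0,"rz": 0}

```text
time: 25.08
tool_pos: [525.3, 170.6, 74.7]
eef_rot: [-1.202, -2.903, 0.0]
force: [0.1, -0.1, -1.4]
finger_gap: 15.9
```

```bash
python3 st.py
```

```text
{'time': 25.08, 'tool_pos': [525.26, 170.64, 74.67], 'eef_rot': [-1.2, -2.9, 0.0], 'force': [0.07, -0.07, -1.39], 'finger_gap': 15.95}
```

apply_moves:
  targets:
    - {"x": 0,"y": 0,"z": -0.01,"rx": 0,"ry": 0,"rz": 0}
    - {"x": 0,"y": 0,"z": -0.01,"rx": 0,"ry": 0,"rz": 0}
    - {"x": 0,"y": 0,"z": -0.01,"rx": 0,"ry": 0,"rz": 0}
    - {"x": 0,"y": 0,"z": -0.01,"rx": 0,"ry": 0,"rz": 0}
    - {"x": 0,"y": 0,"z": -0.01,"rx": 0,"ry": 0,"rz": 0}
  gripper: 1

```text
time: 25.5
tool_pos: [525.8, 170.3, 73.9]
eef_rot: [1.203, 2.901, 0.001]
force: [-0.0, -0.4, 0.3]
finger_gap: 75.5
```

apply_moves:
  targets:
    - {"x": 0,"y": 0,"z": 0.1,"rx": 0,"ry": 0,"rz": 0}
    - {"x": 0,"y": 0,"z": 0.3,"rx": 0,"ry": 0,"rz": 0}
    - {"x": 0,"y": 0,"z": 0.5,"rx": 0,"ry": 0,"rz": 0}
    - {"x": 0,"y": 0,"z": 0.5,"rx": 0,"ry": 0,"rz": 0}
    - {"x": 0,"y": 0,"z": 0.5,"rx": 0,"ry": 0,"rz": 0}
    - {"x": 0,"y": 0,"z": 0.5,"rx": 0,"ry": 0,"rz": 0}

```text
time: 26.0
tool_pos: [525.1, 170.1, 148.3]
eef_rot: [1.203, 2.902, 0.0]
force: [-0.0, -0.0, -0.1]
finger_gap: 85.4
```

```bash
python3 - <<'E'
from h import *
c=wrist('w16');W=cloud(c)
for lo,hi in [(92,103),(59,69),(51,61)]:
        clusters(W,lo,hi,(400,650,-80,450),300)
E
python3 st.py
```

```text
t 26.0 tcp [525.1 170.1 148.3] rot [1.203 2.902 0.   ] q [ 0.24  0.35  1.67 -0.    1.12 -0.55] gap 85.3557048714213
pix [464.  24.] n 1440 circ 491.5 324.6 r 22.9 mid [493.  322.2] size [40.5 40.2] z 98.4
pix [325. 215.] n 466 circ 526.1 171.1 r 9.0 mid [526.  170.9] size [17.5 17.3] z 97.6
pix [253. 290.] n 847 circ 529.3 89.0 r 14.2 mid [529.3  89. ] size [27.2 28.4] z 98.5
pix [423.  39.] n 474 circ 491.2 321.5 r 23.7 mid [491.2 313.2] size [46.8 24.3] z 64.5
pix [325. 200.] n 2061 circ 526.0 170.9 r 29.7 mid [526. 171.] size [50.2 50. ] z 64.9
pix [266. 261.] n 1163 circ 529.0 89.1 r 24.4 mid [529.  90.] size [48.5 46.2] z 65.0
pix [419.  42.] n 1377 circ 489.4 323.3 r 29.8 mid [490.  313.5] size [58.1 38.9] z 56.9
pix [322. 194.] n 2297 circ 524.7 170.8 r 42.0 mid [524.7 170.6] size [62.4 62.4] z 57.0
pix [270. 250.] n 908 circ 528.9 88.8 r 30.1 mid [528.6  95.7] size [59.6 46.3] z 56.9
pix [237. 315.] n 482 circ 545.9 27.9 r 18.2 mid [545.9  28.7] size [31.7 19.5] z 57.0
{'time': 26.05, 'tool_pos': [524.5, 169.96, 147.55], 'eef_rot': [-1.2, -2.9, 0.0], 'force': [0.11, 0.73, 0.51], 'finger_gap': 85.49}
```

View pics/w16.png

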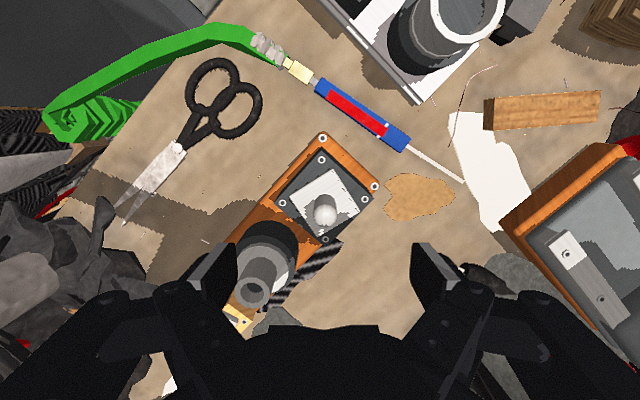

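Small punch seated in the square storage socket (325,205). Last: large punch from the spare to the carriage.

apply_moves:
  targets:
    - {"x": 0.01,"y": -0.15,"z": 0,"rx": 0,"ry": 0,"rz": 0}
    - {"x": 0.02,"y": -0.4,"z": 0,"rx": 0,"ry": 0,"rz": 0}
    - {"x": 0.03,"y": -0.65,"z": 0,"rx": 0,"ry": 0,"rz": 0}
    - {"x": 0.04,"y": -0.9,"z": 0,"rx": 0,"ry": 0,"rz": 0}
    - {"x": 0.053,"y": -1,"z": 0,"rx": 0,"ry": 0,"rz": 0}
    - {"x": 0.053,"y": -1,"z": 0,"rx": 0,"ry": 0,"rz": 0}

```text
time: 26.55
tool_pos: [532.5, 16.8, 146.7]
eef_rot: [-1.208, -2.898, 0.004]
force: [0.1, -0.4, -0.2]
finger_gap: 85.5
```

apply_moves:
  targets:
    - {"x": 0,"y": -0.091,"z": 0,"rx": 0,"ry": 0,"rz": 0}
    - {"x": 0,"y": -0.091,"z": 0,"rx": 0,"ry": 0,"rz": 0}
    - {"x": 0,"y": -0.091,"z": -0.1,"rx": 0,"ry": 0,"rz": 0}
    - {"x": 0,"y": -0.091,"z": -0.25,"rx": 0,"ry": 0,"rz": 0}
    - {"x": 0,"y": -0.091,"z": -0.4,"rx": 0,"ry": 0,"rz": 0}
    - {"x": 0,"y": -0.091,"z": -0.49,"rx": 0,"ry": 0,"rz": 0}
    - {"x": 0,"y": -0.091,"z": -0.515,"rx": 0,"ry": 0,"rz": 0}
    - {"x": 0,"y": -0.091,"z": -0.515,"rx": 0,"ry": 0,"rz": 0}

```text
time: 27.22
tool_pos: [531.7, 7.7, 69.3]
eef_rot: [-1.2, -2.899, 0.002]
force: [-0.4, 0.5, 1.1]
finger_gap: 85.4
```

apply_moves:
  targets:
    - {"x": 0,"y": 0,"z": 0,"rx": 0,"ry": 0,"rz": 0}
    - {"x": 0,"y": 0,"z": 0,"rx": 0,"ry": 0,"rz": 0}

```text
time: 27.38
tool_pos: [534.0, 7.0, 71.7]
eef_rot: [1.201, 2.901, 0.001]
force: [-0.0, 0.9, -0.4]
finger_gap: 85.5
```

apply_moves:
  targets:
    - {"x": 0,"y": 0,"z": 0,"rx": 0,"ry": 0,"rz": 0}
    - {"x": 0,"y": 0,"z": 0,"rx": 0,"ry": 0,"rz": 0}
    - {"x": 0,"y": 0,"z": 0,"rx": 0,"ry": 0,"rz": 0}
    - {"x": 0,"y": 0,"z": 0,"rx": 0,"ry": 0,"rz": 0}
    - {"x": 0,"y": 0,"z": 0,"rx": 0,"ry": 0,"rz": 0}
    - {"x": 0,"y": 0,"z": 0,"rx": 0,"ry": 0,"rz": 0}
    - {"x": 0,"y": 0,"z": 0,"rx": 0,"ry": 0,"rz": 0}
    - {"x": 0,"y": 0,"z": 0,"rx": 0,"ry": 0,"rz": 0}
  gripper: 0
  grip_force: 70

```text
time: 28.05
tool_pos: [533.8, 6.6, 71.8]
eef_rot: [1.203, 2.901, 0.001]
force: [-1.0, 0.7, 5.8]
finger_gap: 33.8
```

```bash
python3 st.py
```

```text
{'time': 28.05, 'tool_pos': [533.78, 6.58, 71.8], 'eef_rot': [1.2, 2.9, 0.0], 'force': [-1.05, 0.7, 5.77], 'finger_gap': 33.85}
```

apply_moves:
  targets:
    - {"x": 0,"y": 0,"z": 0.08,"rx": 0,"ry": 0,"rz": 0}
    - {"x": 0,"y": 0,"z": 0.2,"rx": 0,"ry": 0,"rz": 0}
    - {"x": 0,"y": 0,"z": 0.4,"rx": 0,"ry": 0,"rz": 0}
    - {"x": 0,"y": 0,"z": 0.6,"rx": 0,"ry": 0,"rz": 0}
    - {"x": 0,"y": 0,"z": 0.7,"rx": 0,"ry": 0,"rz": 0}
    - {"x": 0,"y": 0,"z": 0.7,"rx": 0,"ry": 0,"rz": 0}
    - {"x": -0.05,"y": 0.1,"z": 0.7,"rx": 0,"ry": 0,"rz": 0}
    - {"x": -0.1,"y": 0.3,"z": 0.7,"rx": 0,"ry": 0,"rz": 0}

```text
time: 28.72
tool_pos: [517.7, 49.4, 174.6]
eef_rot: [-1.208, -2.9, 0.004]
force: [0.4, -0.0, -4.9]
finger_gap: 33.8
```

apply_moves:
  targets:
    - {"x": -0.1,"y": 0.25,"z": 0,"rx": 0,"ry": 0,"rz": 0}
    - {"x": -0.2,"y": 0.5,"z": 0,"rx": 0,"ry": 0,"rz": 0}
    - {"x": -0.3,"y": 0.75,"z": 0,"rx": 0,"ry": 0,"rz": 0}
    - {"x": -0.4,"y": 1,"z": 0,"rx": 0,"ry": 0,"rz": 0}

```text
time: 29.05
tool_pos: [455.8, 202.3, 173.8]
eef_rot: [-1.203, -2.899, 0.004]
force: [0.1, -0.1, -4.9]
finger_gap: 34.0
```

apply_moves:
  targets:
    - {"x": -0.1,"y": 0.25,"z": 0,"rx": 0,"ry": 0,"rz": 0}
    - {"x": -0.2,"y": 0.5,"z": 0,"rx": 0,"ry": 0,"rz": 0}
    - {"x": -0.3,"y": 0.7,"z": 0,"rx": 0,"ry": 0,"rz": 0}
    - {"x": -0.336,"y": 0.806,"z": 0,"rx": 0,"ry": 0,"rz": 0}
    - {"x": -0.336,"y": 0.806,"z": 0,"rx": 0,"ry": 0,"rz": 0}
    - {"x": -0.336,"y": 0.806,"z": 0,"rx": 0,"ry": 0,"rz": 0}
    - {"x": -0.336,"y": 0.806,"z": 0,"rx": 0,"ry": 0,"rz": 0}
    - {"x": -0.336,"y": 0.806,"z": 0,"rx": 0,"ry": 0,"rz": 0}

```text
time: 29.72
tool_pos: [407.6, 321.1, 175.0]
eef_rot: [-1.204, -2.901, 0.003]
force: [0.5, 0.1, -3.5]
finger_gap: 33.6
```

```bash
python3 - <<'E'
from h import *
c=wrist('w17');W=cloud(c)
for lo,hi in [(92,103),(59,69),(51,61)]:
        clusters(W,lo,hi,(360,650,-80,450),300)
E
python3 st.py
```

```text
t 29.72 tcp [407.6 321.1 175. ] rot [-1.204 -2.901  0.003] q [ 0.59  0.28  1.7  -0.    1.16 -0.2 ] gap 33.634309782414434
pix [409. 257.] n 517 circ 490.0 334.0 r 21.4 mid [490.  337.7] size [42.7 21.5] z 98.3
pix [326. 181.] n 2422 circ 407.9 322.6 r 41.9 mid [407.3 322.4] size [60.7 61.3] z 57.0
pix [392. 226.] n 389 circ 484.0 338.1 r 25.0 mid [484.  341.8] size [47.  24.5] z 56.8
{'time': 29.77, 'tool_pos': [407.87, 321.16, 175.26], 'eef_rot': [-1.2, -2.9, 0.0], 'force': [0.41, -0.51, -3.71], 'finger_gap': 33.53}
```

View pics/w17.png

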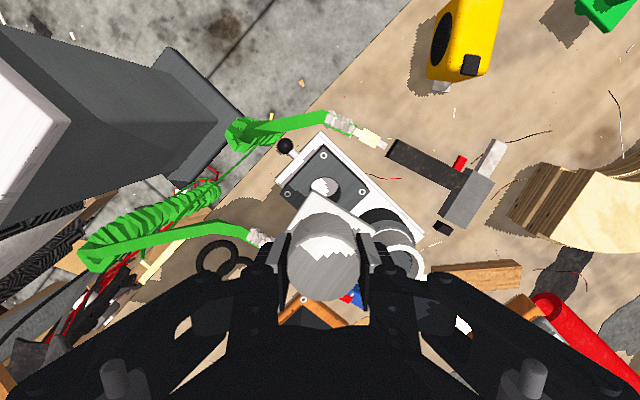

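Large punch over the empty square carriage socket (326,181).

apply_moves:
  targets:
    - {"x": 0,"y": 0.002,"z": -0.15,"rx": 0,"ry": 0,"rz": 0}
    - {"x": 0,"y": 0.002,"z": -0.32,"rx": 0,"ry": 0,"rz": 0}
    - {"x": 0,"y": 0.002,"z": -0.45,"rx": 0,"ry": 0,"rz": 0}
    - {"x": 0,"y": 0.002,"z": -0.55,"rx": 0,"ry": 0,"rz": 0}
    - {"x": 0,"y": 0.002,"z": -0.62,"rx": 0,"ry": 0,"rz": 0}
    - {"x": 0,"y": 0.002,"z": -0.66,"rx": 0,"ry": 0,"rz": 0}
    - {"x": 0,"y": 0.002,"z": -0.675,"rx": 0,"ry": 0,"rz": 0}
    - {"x": 0,"y": 0.002,"z": -0.675,"rx": 0,"ry": 0,"rz": 0}

```text
time: 30.43
tool_pos: [408.2, 322.1, 74.5]
eef_rot: [-1.204, -2.901, 0.001]
force: [-0.2, -0.2, -4.7]
finger_gap: 33.3
```

```bash
python3 st.py
```

```text
{'time': 30.43, 'tool_pos': [408.16, 322.14, 74.46], 'eef_rot': [-1.2, -2.9, 0.0], 'force': [-0.19, -0.21, -4.74], 'finger_gap': 33.31}
```

apply_moves:
  targets:
    - {"x": 0,"y": 0,"z": -0.01,"rx": 0,"ry": 0,"rz": 0}
    - {"x": 0,"y": 0,"z": -0.01,"rx": 0,"ry": 0,"rz": 0}
    - {"x": 0,"y": 0,"z": -0.01,"rx": 0,"ry": 0,"rz": 0}
    - {"x": 0,"y": 0,"z": -0.01,"rx": 0,"ry": 0,"rz": 0}
    - {"x": 0,"y": 0,"z": -0.01,"rx": 0,"ry": 0,"rz": 0}
  gripper: 0.75

```text
time: 30.85
tool_pos: [408.3, 323.2, 74.0]
eef_rot: [1.202, 2.901, 0.002]
force: [0.5, 0.1, 0.3]
finger_gap: 64.4
```

apply_moves:
  targets:
    - {"x": 0,"y": 0,"z": 0.1,"rx": 0,"ry": 0,"rz": 0}
    - {"x": 0,"y": 0,"z": 0.3,"rx": 0,"ry": 0,"rz": 0}
    - {"x": 0,"y": 0,"z": 0.5,"rx": 0,"ry": 0,"rz": 0}
    - {"x": 0,"y": 0,"z": 0.7,"rx": 0,"ry": 0,"rz": 0}
    - {"x": 0,"y": 0,"z": 0.7,"rx": 0,"ry": 0,"rz": 0}
    - {"x": 0,"y": 0,"z": 0.7,"rx": 0,"ry": 0,"rz": 0}
    - {"x": 0,"y": 0,"z": 0.7,"rx": 0,"ry": 0,"rz": 0}

```text
time: 31.43
tool_pos: [407.5, 322.6, 178.3]
eef_rot: [1.203, 2.902, 0.0]
force: [-0.8, 0.3, -0.2]
finger_gap: 63.9
```

```bash
python3 - <<'E'
from h import *
c=wrist('w18');W=cloud(c)
s=snap('scene','s18'); d=snap('side','d18')
for lo,hi in [(92,103),(59,69),(51,61)]:
        clusters(W,lo,hi,(360,650,-80,450),300)
S=cv2.resize(s['frame'][130:270,230:450],None,fx=3.4,fy=3.4); D=cv2.resize(d['frame'][130:280,250:420],None,fx=3.5,fy=3.5)
cv2.imwrite('pics/s18c.png',S);cv2.imwrite('pics/d18c.png',D)
for W,n in [(cloud(s),'scene'),(cloud(d),'side')]:
    print(n); clusters(W,94,103,(380,620,-50,380),12)
E
python3 st.py
```

```text
t 31.43 tcp [407.5 322.6 178.3] rot [1.203 2.902 0.   ] q [ 0.59  0.28  1.7  -0.    1.17 -0.2 ] gap 63.92146244055992
pix [324. 204.] n 1413 circ 408.8 322.6 r 17.9 mid [409.  322.5] size [35.3 35.6] z 97.8
pix [377. 268.] n 462 circ 486.4 321.0 r 21.9 mid [486.2 319.3] size [36.8 33.1] z 98.6
pix [324. 184.] n 714 circ 408.8 322.8 r 29.7 mid [406.5 322.8] size [45.1 49.5] z 64.9
pix [322. 185.] n 1676 circ 407.6 322.4 r 42.2 mid [407.8 322.3] size [61.6 61.8] z 57.0
pix [375. 235.] n 804 circ 488.7 324.5 r 29.8 mid [483.9 324.3] size [49.2 58.8] z 56.8
scene
pix [350. 178.] n 40 circ 527.6 88.7 r 16.6 mid [528.2  87.1] size [25.9 26.8] z 97.2
pix [295. 218.] n 83 circ 491.1 323.9 r 26.0 mid [490.7 324.8] size [51.2 47.8] z 97.8
pix [315. 234.] n 87 circ 406.9 322.5 r 18.7 mid [406.9 321.5] size [37.4 31.4] z 97.2
side
pix [321. 170.] n 19 circ 526.0 86.7 r 18.8 mid [528.4  86.7] size [24.3 32.2] z 95.7
pix [310. 202.] n 67 circ 487.0 326.2 r 23.9 mid [488.4 325.7] size [44.9 46.9] z 96.6
pix [341. 206.] n 57 circ 405.5 323.7 r 17.0 mid [407.  324.4] size [30.9 30.6] z 96.0
{'time': 31.58, 'tool_pos': [406.86, 322.12, 176.86], 'eef_rot': [-1.2, -2.9, 0.0], 'force': [0.64, -0.41, 0.06], 'finger_gap': 64.22}
```

View pics/w18.png

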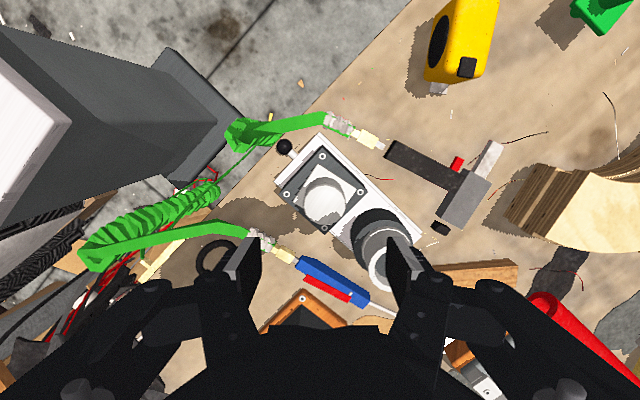

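View pics/s18c.png

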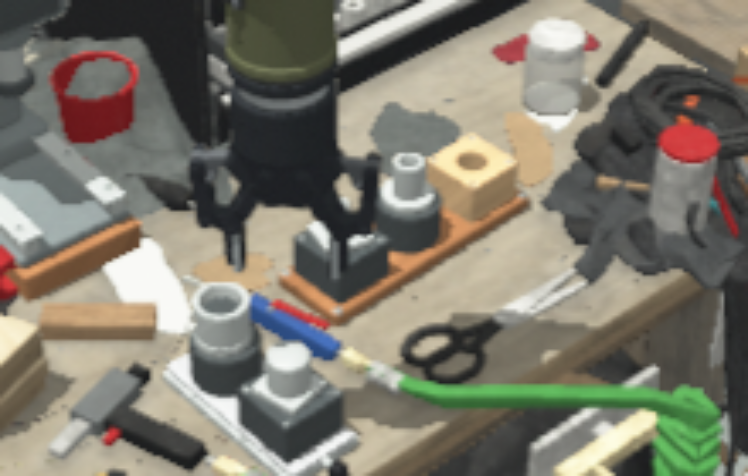

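View pics/d18c.png

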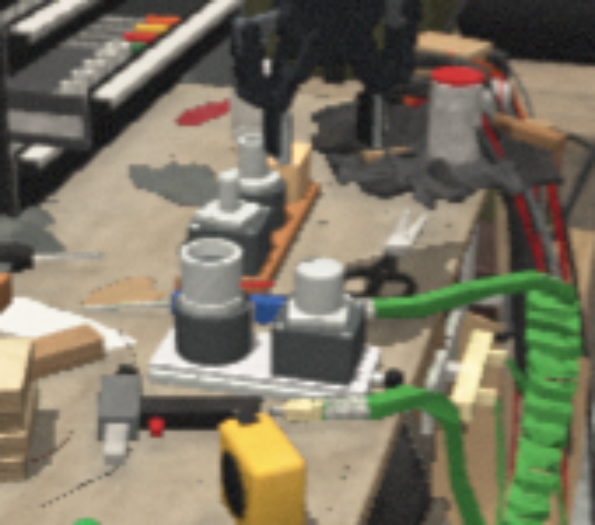

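All four are seated in their sockets (large cup and large punch on the carriage, small ones on the storage board), the spare is empty, the jars stand, and the gripper is 100 mm clear.

```bash
python3 -c "
from plant import robot
print(robot.finish_job())"
```

```text
the job is handed in; nothing more can be done
None
```

The press is changed over to large buttons and the job is handed in, at about 31.6 s of the 109 s allowed. The hand-in gave no verdict.

- **Cups:** the small cup waited in the spare socket while the large cup went to the round carriage socket, then went into the round storage socket.
- **Punches:** the large punch waited in the spare socket while the small punch went to the square steel storage socket, then went into the square carriage socket.

**Last checks:** I looked at each tool with the wrist camera after releasing it.
- **Seating:** every tool was centred within about 2 mm of its socket. The tops stood at about 98 mm and every flange I could measure at about 65 mm, the same as the seated tools at the start. For the large cup in the carriage only the top could be measured, because its head hides the flange.
- **Final pictures:** the scene and side views show the spare socket empty, both jars standing and the gripper well above the tools. I judged the jars by eye and did not measure their positions again.
- **Forces:** readings stayed below about 8 N whenever I checked.

**Problems and disagreements:**
- My first two move calls were refused because the rows left out some fields; the arm did not move.
- The side camera placed things about 2 mm off from the wrist camera in x. I used the wrist camera.
- Straight after fast moves the measured position was 3–5 mm off the command, so I let the arm settle before gripping or lowering.

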